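# Rake out the seam of a fossil slab

## Task

Clear every loose rock flake off the fossil slab into the aluminium spoil tray, then take the bent pick from its wooden rest and rake out the seam: lower the tip into the square pocket, well down in the groove, and draw it slowly (about 2 cm a second) and gently along the whole seam to its far end, without letting it come up out of the groove on the way. Lift it out there, lay the pick back in its rest as it was, and leave the other things on the bench where they are, with all the flakes in the tray.

Things in the scene. Friction and masses are not known exactly. Their poses are not given: they have to be found in the camera images.
- slab: Brown fossil plate (160 x 310 mm, top face 46 mm above the bench) in a fixed white plaster jacket 190 x 340 x 30 mm. Origin: centre of the underside; z up; y along its length, within 0.25 rad of world y. An open seam, 14 mm wide, 16 mm deep, dark floor, zigzags down the middle, straight between seam0 to seam5, from a square pocket (30 x 30 mm, same depth) at the -y end to a closed +y end.
- seam0 (a point): Point 0 of the seam, on its centre line at the level of the bone's top face (the groove floor is 16 mm lower): the square pocket where the seam starts.
- seam1 (a point): Point 1 of the seam, on its centre line at the level of the bone's top face (the groove floor is 16 mm lower): the first bend.
- seam2 (a point): Point 2 of the seam, on its centre line at the level of the bone's top face (the groove floor is 16 mm lower): the second bend.
- seam3 (a point): Point 3 of the seam, on its centre line at the level of the bone's top face (the groove floor is 16 mm lower): the third bend.
- seam4 (a point): Point 4 of the seam, on its centre line at the level of the bone's top face (the groove floor is 16 mm lower): the fourth bend.
- seam5 (a point): Point 5 of the seam, on its centre line at the level of the bone's top face (the groove floor is 16 mm lower): the closed far end.
- chip_a: Loose flake of pale rock, 70 mm long (its x axis) x 30 mm wide (y) x 24 mm high, about 0.1 kg, lying flat across the seam at the start; may be absent. Origin: centre of its underside, z up.
- chip_b: Loose flake of pale rock, 64 mm long (its x axis) x 26 mm wide (y) x 26 mm high, about 0.1 kg, lying flat across the seam at the start; may be absent. Origin: centre of its underside, z up.
- chip_c: Loose flake of pale rock, 68 mm long (its x axis) x 34 mm wide (y) x 23 mm high, about 0.1 kg, lying flat across the seam at the start; may be absent. Origin: centre of its underside, z up.
- chip_d: Loose flake of pale rock, 62 mm long (its x axis) x 28 mm wide (y) x 28 mm high, about 0.1 kg, lying flat across the seam at the start; may be absent. Origin: centre of its underside, z up.
- pick: Bent pick, 0.1 kg: square wooden handle 18 x 18 x 130 mm along its x axis (x = -75 to +55 mm), level in its rest; from the +x end a 6 mm steel rod runs 20 mm forward, then straight down to the tip. Origin: on the handle's centre line, where to grip and near the balance point; z up.
- pick_tip (a point): Lower end of the steel tip of the pick, 75 mm ahead (+x) of and 51 mm below the pick's origin; the rod there is 6 mm across.
- rest: Fixed wooden rest: base 150 x 70 x 12 mm; two posts 12 mm thick at x = -45 and +45 mm (78 mm free between), each with an open-topped notch 26 mm wide, 12 mm deep, notch floor 66 mm above the bench. The pick's handle lies in both notches along x, tip on the +x side. Origin: centre of the underside.
- rest_seat (a point): Where the pick's origin is when it lies in the rest (75 mm above the bench).
- rest_tip (a point): Where the pick's tip is when the pick lies in the rest.
- tray: Open aluminium spoil tray, fixed, 220 (its x) x 180 (its y) x 40 mm high outside, walls 5 mm, floor 5 mm thick. Origin: centre of the underside. Stands at one side of the slab; the rest at the other (either way round).
- jar_tall: Bystander: amber glass jar, 66 mm across, 105 mm high, upright. Origin: centre of its underside.
- jar_short: Bystander: clear glass jar, 72 mm across, 80 mm high, upright. Origin: centre of its underside.
- cup: Bystander: white plastic cup, 84 mm across, 100 mm high. Origin: centre of its underside.
- brush: Bystander: brush, 190 mm long, lying between the robot and the slab. Origin near its middle, underside.
- bone: Bystander: small limb bone, about 120 mm long and 36 mm high, lying near the robot. Origin: middle of its underside.
Mind the look-alikes: they are no part of the job. Leave any blue or red look-alike of the chip_a alone. What is shaped like the chip_c but green or yellow is not meant.

How it is judged:
By the outcome, as a careful person would: the job done as asked, in the order asked, and still so for the second after the job is handed in, with the robot touching nothing.
Of chip_a, chip_b, chip_c, chip_d only 2 to 4 are there at a start; the rules pass over those that are not, and their reading is None.
At some moment in a run one of chip_a, chip_b, chip_c, chip_d may be knocked a few centimetres aside while the robot is not near it.
It also fails if it takes over 210 s, if anything falls off the work surface, if the arm or the gripper's body presses on something with over 40 N, if the wrist force passes 120 N, or if a joint passes its speed limit or range.

## Robot

A 7-joint arm with a two-finger parallel gripper is mounted at the origin on the work surface. World frame = base frame: x ahead of the robot, y to its left, z up, the work surface at z = 0. Lengths are in m, angles in rad, forces in N, time in s.
With the tool pointing down it reaches from about 0.425 to 0.95 m from the base axis. Payload 4.7 kg.
Tool frame: the origin (TCP) lies midway between the tips of the shut fingers; the grasp point (between the pads) lies 19 mm behind it; z points along the fingers, y is the direction in which the jaws open and shut (so a half turn about z gives the same grasp; the last joint's range is limited). The gripper opens to 87 mm and grips with 3 to 60 N. Pads are 19 mm wide; open, the fingers measure 117 mm over their backs; the gripper's body (75 mm by 190 mm) begins 51 mm behind the grasp point.
Start: joints at [-1.363, 0.469, -0.049, 1.532, 0.024, 1.141, -0.082], TCP at [0.158, 0.656, 0.2] pointing down, gripper open.
Joint ranges: [-2.59, 2.59], [-0.33, 1.99], [-1.39, 1.29], [0.1, 2.45], [-1.04, 4.18], [0.21, 1.99], [-2.66, 2.66]. Speed limits (rad/s): [2.57, 2.57, 3.14, 3.14, 3.14, 3.14, 3.14].

## Interface

Orientations are given as a unit quaternion [w, x, y, z].
In Python, from workcell import robot gives the robot as it stands. The module is installed in compiled form; this text tells all that it offers.
- The arm moves only by the shell command python3 -m creep 'ROWS' [FORCE]. ROWS is a JSON object of lists of equal length, an entry for each row: "linear": the shift along the tool's x, y, z in cm, a list of three; "angular": the turn, a rotation vector about the tool's x, y, z in degrees, a list of three; "gripper": the opening, from 0 (shut) to 1 (fully open). In form: {"linear": [[x, y, z], ...], "angular": [[rx, ry, rz], ...], "gripper": [gripper, ...]}. A call has 1 to 10 rows; each row is the pose to reach, as a shift and turn from the pose measured when the call began, along the tool's axes at that moment; what a row does not reach only later rows make up. A row lasts 1/8 s, in which the tool goes at most 62.5 mm and 10.7 degrees, less where a joint would pass 70% of its speed; a pose out of reach is approached as far as the arm can. A call with a gripper value outside its range is refused whole. The fingers move at their own pace and stop on an object; FORCE is the grip in N (left out, the last holds). Time passes only in rows, so rows that repeat a pose let the fingers close. It gives the time, the measured TCP pose, the force and the opening at its end, in the units of the state.
- robot.sense(): the state, without advancing time (a new reading comes with each control period).
- robot.snapshot(name): name is "scene" or "top" or "wrist"; returns (picture, depth): 384x512x3 uint8, red, green, blue; 384x512 float32, m along the optical axis (not along the pixel's ray), 0 where there is no reading.
- robot.camera_model(name): a dict with "fx", "fy", "cx", "cy" (pixels), "dist_coeffs" ([k1, k2, p1, p2, k3] as OpenCV has them; the pictures are not rectified), "pose" (4x4, takes a point from camera to world coordinates); the wrist camera has in their place "tool_from_camera" (4x4, takes a point from camera to tool coordinates, whose origin is the TCP and whose axes are the flange's). Camera axes: x right, y up, looking along -z (the intrinsics and any distortion apply to the point x, -y, -z); pixel columns grow to the right and rows downward; lengths in m; the calibration is good to about 2 mm. A picture is of the moment at which its call begins: read the wrist's pose just before it. camera_model takes no time and is no camera call.
- robot.hand_in(): hands the job in, once; it reports no verdict.
The state is a dict: "time": time; "joints": joint angles; "dq": joint speeds; "tau": joint torques, N m; "tcp_pos": TCP position; "eef_rot": TCP orientation; "ft_force": force on the tool from outside, world axes, zero at the start; "ft_torque": the same for the moment, N m; "gripper_width": opening from 0.0 (shut) to 1.0 (fully open).
Only numpy, scipy, OpenCV 4.12 (cv2) and the standard library are available. Lean on these libraries where they do the work, as an engineer would, in place of code of your own. Each camera call takes 0.05 s, during which the arm holds its last target. There are 200 camera calls.

## Working session

There is one attempt and no reset: what is moved stays moved. The work goes in short steps, Python scripts to look and compute and a shell command to move; the robot and the scene stay as the last step left them, time stands still between calls to the robot, and variables do not carry over. Pictures are saved under pics/ and viewed, about 12 in all and at most 16, crops included, and the job is handed in when it is done.

```bash
mkdir -p pics; ls; cat > h.py <<'E'
import numpy as np, cv2
from workcell import robot
from scipy.spatial.transform import Rotation as R
def snap(n,f=None):
    s=robot.sense(); im,d=robot.snapshot(n)
    if f: cv2.imwrite('pics/'+f,im[:,:,::-1])
    return im,d,s
def Rt(s):
    q=s['eef_rot']; return R.from_quat([q[1],q[2],q[3],q[0]])
def campose(n,s=None):
    m=robot.camera_model(n)
    if n!='wrist': return m,np.array(m['pose'])
    T=np.eye(4);T[:3,:3]=Rt(s).as_matrix();T[:3,3]=s['tcp_pos']
    return m,T@np.array(m['tool_from_camera'])
def rays(n,px,s=None):
    m,T=campose(n,s);K=np.array([[m['fx'],0,m['cx']],[0,m['fy'],m['cy']],[0,0,1.]])
    u=cv2.undistortPoints(np.array(px,float).reshape(-1,1,2),K,np.array(m['dist_coeffs'],float)).reshape(-1,2)
    d=np.c_[u[:,0],-u[:,1],-np.ones(len(u))]
    return T[:3,3],d@T[:3,:3].T
def onplane(n,px,z,s=None):
    o,d=rays(n,px,s); return o+d*((z-o[2])/d[:,2])[:,None]
def cloud(n,d,s=None):
    h,w=d.shape;uu,vv=np.meshgrid(np.arange(w),np.arange(h))
    o,r=rays(n,np.c_[uu.ravel(),vv.ravel()],s)
    return (o+r*d.reshape(-1,1)).reshape(h,w,3)
def go(p,yaw=None,s=None):
    """rows numbers: shift (cm, tool axes) to TCP p, turn (deg) to tool-down with jaw axis y at world angle yaw"""
    s=s or robot.sense(); r=Rt(s); lin=r.inv().apply(np.array(p)-s['tcp_pos'])*100
    ang=None
    if yaw is not None:
        c=[]
        for k in (0,np.pi):
            y=np.array([np.cos(yaw+k),np.sin(yaw+k),0]);z=np.array([0,0,-1.]);x=np.cross(y,z)
            c.append(np.degrees((r.inv()*R.from_matrix(np.c_[x,y,z])).as_rotvec()))
        ang=min(c,key=np.linalg.norm)
    print('lin',lin.round(2),'ang',None if ang is None else ang.round(1))
def st():
    s=robot.sense();print('t',round(s['time'],2),'tcp',np.round(s['tcp_pos'],4),'F',np.round(s['ft_force'],1),'w',round(s['gripper_width'],3),'j7',np.round(s['joints'],2)[6]);m=Rt(s).as_matrix();print('x',m[:,0].round(3),'y',m[:,1].round(3),'z',m[:,2].round(3))
E
python3 - <<'E'
from h import *
st()
a,da,_=snap('top','top0.png');b,db,_=snap('scene','scene0.png')
np.save('top0.npy',da)
for n in('top','scene'):print(campose(n)[1].round(3))
print(robot.camera_model('wrist'))
E
```

```text
pics
t 0.0 tcp [0.1582 0.6555 0.1994] F [-0.8 -0.4 -0.9] w 1.005 j7 -0.08
x [-0.972  0.235 -0.   ] y [ 0.235  0.972 -0.002] z [-0.    -0.002 -1.   ]
[[-0.025  0.999 -0.036  0.495]
 [-1.    -0.025 -0.002  0.008]
 [-0.003  0.036  0.999  1.235]
 [ 0.     0.     0.     1.   ]]
[[ 0.695 -0.598  0.399  1.115]
 [ 0.719  0.584 -0.377 -0.53 ]
 [-0.008  0.549  0.836  1.225]
 [ 0.     0.     0.     1.   ]]
{'fx': 273.4528424560492, 'fy': 273.4528424560492, 'cx': 258.1445685334742, 'cy': 190.18483058162212, 'dist_coeffs': array([0.0034557, 0.       , 0.       , 0.       , 0.       ]), 'tool_from_camera': array([[-1.33836749e-04,  9.58878275e-01,  2.83817612e-01,
         7.87726045e-02],
       [ 9.99999989e-01,  1.44568972e-04, -1.68675198e-05,
         5.37404283e-04],
       [-5.72051186e-05,  2.83817606e-01, -9.58878284e-01,
        -1.83998059e-01],
       [ 0.00000000e+00,  0.00000000e+00,  0.00000000e+00,
         1.00000000e+00]])}
```

View pics/top0.png

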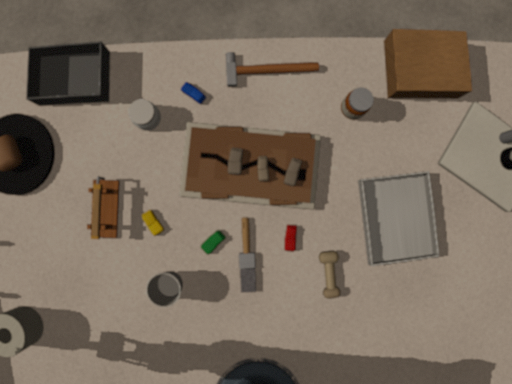

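View pics/scene0.png

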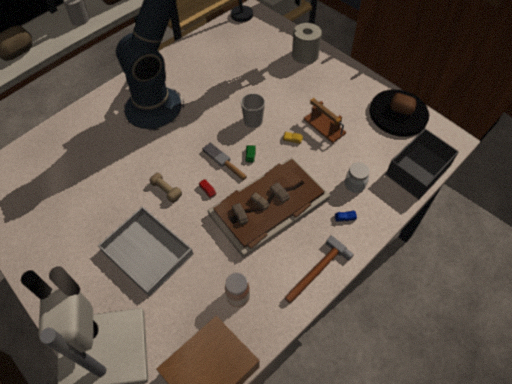

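Scene: three pale flakes on the slab in the top view at (235,161), (262,168) and (293,172). The spoil tray is at (400,218) and the rest with the pick at (105,209). Look-alikes are blue (193,92), red (290,238), green (212,242), yellow (152,222), plus the black tray (70,73). Now rough poses.

```bash
python3 - <<'E'
from h import *
a=cv2.imread('pics/top0.png');d=np.load('top0.npy');P=cloud('top',d)
def rect(m,name,n=6,mina=15):
    c,l,stt,_=cv2.connectedComponentsWithStats(m.astype(np.uint8))
    for i in range(1,c):
        if stt[i,4]<mina: continue
        q=P[l==i];r=cv2.minAreaRect((q[:,:2]*1000).astype(np.float32))
        print(name,'px',np.round(_[i]),'n',stt[i,4],'c',np.round(r[0]),'size',np.round(r[1]),'ang',round(r[2],1),'z',np.percentile(q[:,2],[10,50,95]).round(3))
Z=P[:,:,2];roi=np.zeros(Z.shape,bool);roi[115:215,175:330]=1
rect(roi&(Z>.058),'chip');rect(roi&(Z>.038),'plate',mina=100);rect(roi&(Z>.018),'jacket',mina=100)
roi[:]=0;roi[165:270,355:445]=1;rect(roi&(Z>.025),'traywall')
roi[:]=0;roi[170:245,80:125]=1;rect(roi&(Z>.06),'pick');rect(roi&(Z>.005)&(Z<.03),'base')
for u,v in[(105,209),(100,183),(97,209)]:print(u,v,P[v,u].round(3))
c=cv2.resize(a[110:220,80:330],None,fx=3.2,fy=3.2,interpolation=cv2.INTER_CUBIC);cv2.imwrite('pics/crop0.png',cv2.convertScaleAbs(c,alpha=1.6,beta=10))
E
```

```text
chip px [235. 161.] n 330 c [571.  36.] size [155.  42.] ang 5.3 z [0.061 0.065 0.07 ]
chip px [262. 168.] n 247 c [560. -20.] size [ 33. 137.] ang 79.5 z [0.062 0.067 0.073]
chip px [292. 172.] n 309 c [547. -65.] size [ 44. 174.] ang 49.4 z [0.062 0.066 0.071]
plate px [250. 165.] n 8024 c [598.   4.] size [311. 205.] ang 83.6 z [0.042 0.046 0.067]
jacket px [250. 165.] n 10104 c [600.   4.] size [340. 209.] ang 82.9 z [0.029 0.045 0.066]
traywall px [401. 219.] n 917 c [ 451. -231.] size [221. 466.] ang 5.8 z [0.029 0.038 0.043]
pick px [ 97. 210.] n 599 c [471. 218.] size [394. 151.] ang 75.8 z [0.072 0.082 0.087]
base px [109. 208.] n 909 c [508. 369.] size [ 53. 151.] ang 88.9 z [0.008 0.012 0.016]
base px [ 92. 207.] n 17 c [514. 413.] size [41.  2.] ang 0.1 z [0.008 0.011 0.014]
105 209 [0.508 0.379 0.009]
100 183 [0.575 0.392 0.008]
97 209 [0.507 0.377 0.082]
```

View pics/crop0.png

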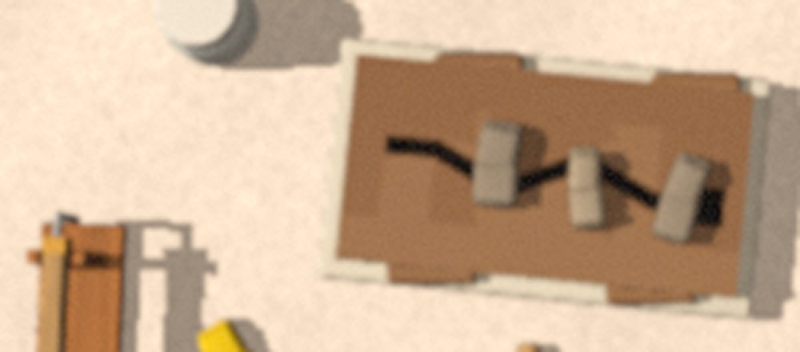

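```bash
python3 - <<'E'
from h import *
go([0.57,0.0,0.23],np.radians(83))
E
```

```text
lin [-55.41 -54.08  -2.95] ang [-0.1  0.  -6.6]
```

```bash
python3 -m creep '{"linear":[[-4,-4,-2.9],[-8,-8,-2.9],[-12,-12,-2.9],[-16,-16,-2.9],[-20,-20,-2.9],[-24,-24,-2.9],[-28,-28,-2.9],[-32,-32,-2.9],[-36,-36,-2.9],[-40,-40,-2.9]],"angular":[[0,0,-1],[0,0,-2],[0,0,-3],[0,0,-4],[0,0,-5],[0,0,-6],[0,0,-6.6],[0,0,-6.6],[0,0,-6.6],[0,0,-6.6]],"gripper":[1,1,1,1,1,1,1,1,1,1]}' 20
python3 - <<'E'
from h import *
st();go([0.57,0.0,0.23],np.radians(83))
E
```

```text
time: 1.35
tcp_pos: [0.4537, 0.1713, 0.2291]
eef_rot: [-0.0, 0.061, 0.998, -0.001]
ft_force: [0.7, 0.3, 0.0]
gripper_width: 1.0
t 1.35 tcp [0.4537 0.1713 0.2291] F [0.7 0.3 0. ] w 1.0 j7 1.04
x [-0.993  0.121  0.   ] y [ 0.121  0.993 -0.002] z [-0.    -0.002 -1.   ]
lin [-13.62 -15.59  -0.07] ang [-0.1 -0.   0. ]
```

```bash
python3 -m creep '{"linear":[[-4,-4.5,0],[-8,-9,0],[-12,-13,0],[-13.6,-15.6,0],[-13.6,-15.6,0],[-13.6,-15.6,0]],"angular":[[0,0,0],[0,0,0],[0,0,0],[0,0,0],[0,0,0],[0,0,0]],"gripper":[1,1,1,1,1,1]}'
python3 - <<'E'
from h import *
st();im,d,s=snap('wrist','w1.png');np.save('w1.npy',d)
import json;json.dump({k:(v.tolist() if hasattr(v,'tolist') else v) for k,v in s.items()},open('w1.json','w'))
print((cloud('wrist',d,s)[::60,::60,2]*1000).round())
E
```

```text
time: 2.1
tcp_pos: [0.5692, 0.0012, 0.2289]
eef_rot: [-0.001, 0.06, 0.998, -0.0]
ft_force: [0.4, 0.5, -0.5]
gripper_width: 1.0
t 2.1 tcp [0.5692 0.0012 0.2289] F [ 0.4  0.5 -0.5] w 1.0 j7 1.48
x [-0.993  0.12   0.002] y [ 0.12   0.993 -0.001] z [-0.002 -0.001 -1.   ]
[[  0.  -0.  -1.  -0.  20.  -1.  -1.   1.  -0.]
 [  5.  -0. 413.  19.  -0.  12.   1.  18.   1.]
 [  4.  -0.  -0.  -1.  -1.  -1.   1.  -0.  -1.]
 [  5.   4.  -0.  66.  68.  61.  46.   1.   1.]
 [332. 333. 325. 275.  46.  46.  47. 333. 332.]
 [342. 345. 331.  -0.   1.   9. 303. 344. 344.]
 [364. 365. 365. 365. 366. 366. 363. 364. 364.]]
```

View pics/w1.png

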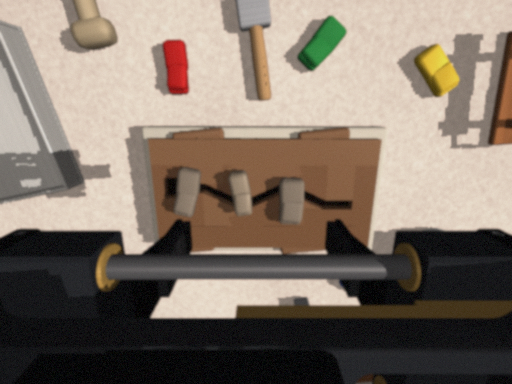

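The wrist view shows the three flakes at (188,191), (240,192) and (292,200), pocket at (172,187), and the seam's far end at (350,205).

```bash
cat >> h.py <<'E'
def chips(n='wrist',x0=None,f=None):
    im,d,s=snap(n,f);P=cloud(n,d,s);Z=P[:,:,2]
    hsv=cv2.cvtColor(im,cv2.COLOR_RGB2HSV)
    m=((Z>.060)&(Z<.080)&(P[:,:,0]>.45)&(P[:,:,0]<.75)&(abs(P[:,:,1])<.18)&(hsv[:,:,1]<110)).astype(np.uint8)
    m=cv2.morphologyEx(m,cv2.MORPH_OPEN,np.ones((3,3)))
    k,l,t,c=cv2.connectedComponentsWithStats(m)
    for i in range(1,k):
        if t[i,4]<60: continue
        z=np.median(Z[l==i]);vv,uu=np.nonzero(l==i)
        q=onplane(n,np.c_[uu,vv],z,s)[:,:2]*1000;r=cv2.minAreaRect(q.astype(np.float32))
        w,h=r[1];a=np.radians(r[2]) if w<h else np.radians(r[2]+90)
        print('chip px',c[i].round(),'n',t[i,4],'centre',np.round(r[0]),'mean',q.mean(0).round(),'size',np.round(r[1]),'jawyaw',round((np.degrees(a)+180)%180,1),'z',round(float(z),4))
    return im,d,s
E
python3 - <<'E'
from h import *
chips()
a=cv2.imread('pics/w1.png');print(cv2.cvtColor(a,cv2.COLOR_BGR2HSV)[[191,230,192],[188,188,240]])
E
```

```text
chip px [186. 192.] n 974 centre [586. -96.] mean [584. -95.] size [29. 66.] jawyaw 72.5 z 0.0665
chip px [240. 193.] n 787 centre [595. -24.] mean [594. -25.] size [60. 25.] jawyaw 92.8 z 0.068
chip px [291. 201.] n 1012 centre [615.  42.] mean [614.  41.] size [31. 63.] jawyaw 84.5 z 0.0656
[[ 13  58 137]
 [ 30  93  11]
 [ 17  66 146]]
```

```bash
python3 - <<'E'
from h import *
p=onplane('top',[(361,178),(431,174),(437,260),(368,264)],.04);print(p.round(3),p.mean(0))
go([.586,-.096,.13],np.radians(72.5));go([.586,-.096,.051],np.radians(72.5))
E
```

```text
[[ 0.569 -0.273  0.04 ]
 [ 0.575 -0.456  0.04 ]
 [ 0.356 -0.466  0.04 ]
 [ 0.354 -0.285  0.04 ]] [ 0.46365331 -0.3697098   0.04      ]
lin [-2.83 -9.5   9.92] ang [-0.1 -0.  10.7]
lin [-2.84 -9.5  17.82] ang [-0.1 -0.  10.7]
```

```bash
python3 -m creep '{"linear":[[-1.5,-5,5],[-2.8,-9.5,9.9],[-2.8,-9.5,9.9],[-2.8,-9.5,9.9],[-2.8,-9.5,12],[-2.8,-9.5,14],[-2.8,-9.5,16],[-2.8,-9.5,17.4],[-2.8,-9.5,17.8],[-2.8,-9.5,17.8]],"angular":[[0,0,5],[0,0,10.7],[0,0,10.7],[0,0,10.7],[0,0,10.7],[0,0,10.7],[0,0,10.7],[0,0,10.7],[0,0,10.7],[0,0,10.7]],"gripper":[0.63,0.63,0.63,0.63,0.63,0.63,0.63,0.63,0.63,0.63]}' 20
python3 - <<'E'
from h import *
st();go([.586,-.096,.051],np.radians(72.5));snap('wrist','w2.png')
E
```

```text
time: 3.45
tcp_pos: [0.5862, -0.0955, 0.0518]
eef_rot: [0.0, 0.152, 0.988, -0.0]
ft_force: [0.4, -0.2, -0.2]
gripper_width: 0.631
t 3.45 tcp [ 0.5862 -0.0955  0.0518] F [ 0.4 -0.2 -0.2] w 0.631 j7 1.6
x [-0.954  0.3   -0.   ] y [ 0.3    0.954 -0.   ] z [ 0. -0. -1.]
lin [ 0.   -0.05  0.08] ang [-0.  0.  0.]
```

View pics/w2.png

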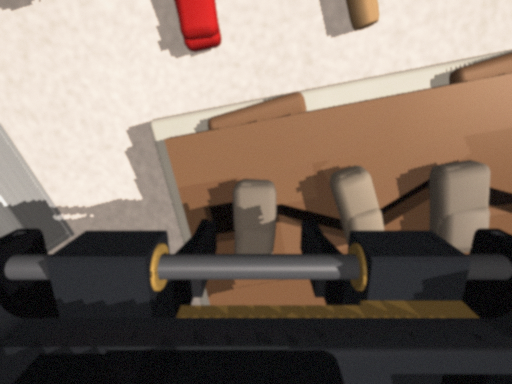

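The flake sits between the fingers at (255,215). I'll close and lift.

```bash
python3 -m creep '{"linear":[[0,0,0],[0,0,0],[0,0,0],[0,0,0],[0,0,-3],[0,0,-7],[0,0,-9],[0,0,-9]],"angular":[[0,0,0],[0,0,0],[0,0,0],[0,0,0],[0,0,0],[0,0,0],[0,0,0],[0,0,0]],"gripper":[0,0,0,0,0,0,0,0]}' 25
python3 - <<'E'
from h import *
st();go([.53,-.335,.10],np.radians(85));go([.53,-.335,.030],np.radians(85))
E
```

```text
time: 4.5
tcp_pos: [0.5874, -0.0959, 0.1436]
eef_rot: [0.002, 0.152, 0.988, -0.0]
ft_force: [0.2, 0.2, 0.4]
gripper_width: 0.004
t 4.5 tcp [ 0.5874 -0.0959  0.1436] F [0.2 0.2 0.4] w 0.004 j7 1.55
x [-0.954  0.3   -0.004] y [0.3   0.954 0.001] z [ 0.004 -0.001 -1.   ]
lin [ -1.69 -24.53   4.35] ang [  0.    0.2 -12.5]
lin [ -1.66 -24.53  11.35] ang [  0.    0.2 -12.5]
```

Missed. I'll look at where the flake is.

```bash
python3 - <<'E'
from h import *
chips(f='w3.png');chips('top')
E
```

```text
chip px [397. 176.] n 1960 centre [615.  39.] mean [614.  40.] size [33. 63.] jawyaw 84.1 z 0.0655
chip px [327. 177.] n 1450 centre [595. -26.] mean [594. -27.] size [60. 25.] jawyaw 92.6 z 0.068
chip px [256. 188.] n 1700 centre [586. -97.] mean [584. -97.] size [28. 64.] jawyaw 72.8 z 0.0665
chip px [234. 161.] n 296 centre [617.  40.] mean [616.  41.] size [30. 61.] jawyaw 83.9 z 0.0655
chip px [263. 176.] n 86 centre [578. -27.] mean [579. -27.] size [24. 19.] jawyaw 178.6 z 0.0673
```

View pics/w3.png

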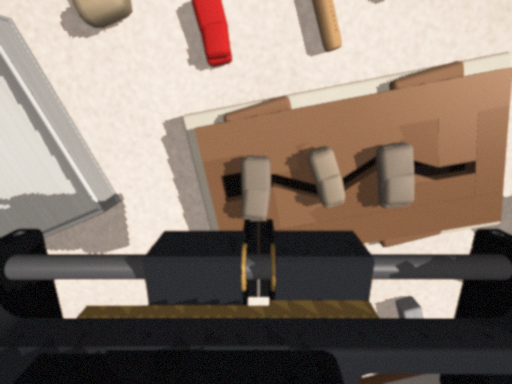

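Flake unmoved at (256,188): most likely the lift began before the fingers had closed. I'll retry with a full closing wait.

```bash
python3 - <<'E'
from h import *
go([.585,-.097,.10],np.radians(72.7));go([.585,-.097,.051],np.radians(72.7))
E
python3 -m creep '{"linear":[[0,0,0],[0,0,0],[0,0,0],[0,0,0],[0,0,0],[0,0,0],[0,0,0]],"angular":[[0,0,0],[0,0,0],[0,0,0],[0,0,0],[0,0,0],[0,0,0],[0,0,0]],"gripper":[0.63,0.63,0.63,0.63,0.63,0.63,0.63]}' 25
python3 -m creep '{"linear":[[0.3,-0.1,3],[0.2,-0.1,6],[0.1,-0.1,8],[0.1,-0.1,9.2],[0.1,-0.1,9.2]],"angular":[[0,0.2,0],[0,0.2,0],[0,0.2,0],[0,0.2,0],[0,0.2,0]],"gripper":[0.63,0.63,0.63,0.63,0.63]}'
python3 -m creep '{"linear":[[0,0,0],[0,0,0],[0,0,0],[0,0,0],[0,0,0],[0,0,0],[0,0,0],[0,0,0]],"angular":[[0,0,0],[0,0,0],[0,0,0],[0,0,0],[0,0,0],[0,0,0],[0,0,0],[0,0,0]],"gripper":[0,0,0,0,0,0,0,0]}' 25
```

```text
lin [ 0.02 -0.16  4.12] ang [-0.  -0.  -0.2]
lin [ 0.01 -0.16  9.02] ang [-0.  -0.  -0.2]
time: 5.48
tcp_pos: [0.5857, -0.0955, 0.1413]
eef_rot: [-0.0, 0.152, 0.988, -0.0]
ft_force: [-0.6, -0.2, -0.3]
gripper_width: 0.615
time: 6.1
tcp_pos: [0.5841, -0.0962, 0.0487]
eef_rot: [-0.003, 0.152, 0.988, -0.0]
ft_force: [-0.1, -0.1, -0.8]
gripper_width: 0.628
time: 7.1
tcp_pos: [0.5841, -0.0962, 0.0487]
eef_rot: [-0.003, 0.152, 0.988, -0.0]
ft_force: [-0.6, -0.0, 0.1]
gripper_width: 0.005
```

```bash
python3 - <<'E'
from h import *
a,_,_=snap('wrist');b,_,_=snap('scene');c,_,_=snap('top')
b=cv2.resize(b[140:270,170:350],(400,288),interpolation=cv2.INTER_CUBIC);c=cv2.resize(c[100:230,160:340],(400,288),interpolation=cv2.INTER_CUBIC)
o=np.zeros((588,800,3),np.uint8);o[:288,:400]=b;o[:288,400:]=c;o[300:588,200:584]=cv2.resize(a,(384,288))
cv2.imwrite('pics/m4.png',cv2.convertScaleAbs(o[:,:,::-1],alpha=1.4))
E
```

```text
(no output)
```

View pics/m4.png

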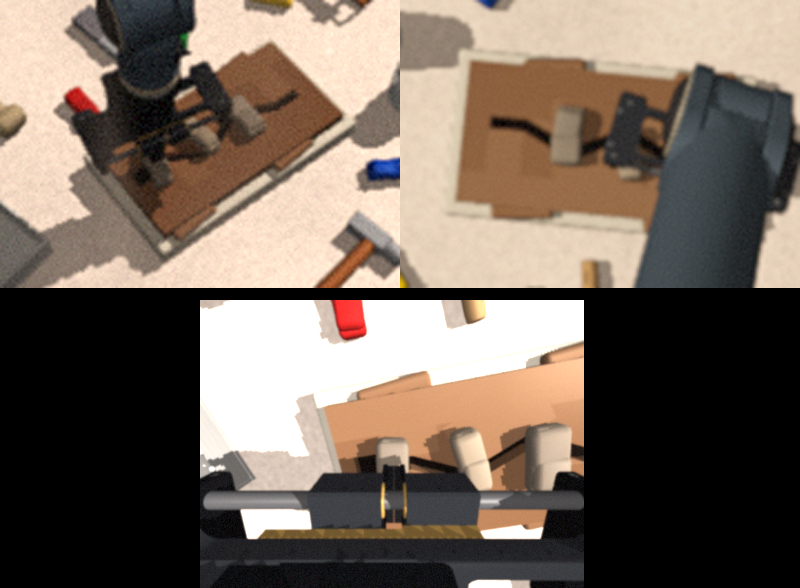

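```bash
python3 - <<'E'
from h import *
st()
a,d,s=snap('wrist');P=cloud('wrist',d,s)
for u in(235,246,256,266,276):print(u,[(v,*(P[v,u]*1000).round().astype(int)) for v in range(176,270,8)])
b,_,_=snap('scene')
b=cv2.resize(b[165:255,190:300],(600,490),interpolation=cv2.INTER_CUBIC)
cv2.imwrite('pics/m5.png',cv2.convertScaleAbs(b[:,:,::-1],alpha=2.2,beta=15))
E
```

```text
t 7.25 tcp [ 0.5841 -0.0962  0.0487] F [ 0.2 -0.7  0.3] w 0.007 j7 1.6
x [-0.954  0.3    0.005] y [ 0.3    0.954 -0.001] z [-0.005  0.001 -1.   ]
235 [(176, np.int64(547), np.int64(-101), np.int64(46)), (184, np.int64(553), np.int64(-103), np.int64(46)), (192, np.int64(558), np.int64(-105), np.int64(47)), (200, np.int64(559), np.int64(-104), np.int64(62)), (208, np.int64(565), np.int64(-106), np.int64(62)), (216, np.int64(570), np.int64(-108), np.int64(60)), (224, np.int64(587), np.int64(-116), np.int64(31)), (232, np.int64(546), np.int64(-92), np.int64(147)), (240, np.int64(546), np.int64(-92), np.int64(152)), (248, np.int64(545), np.int64(-91), np.int64(160)), (256, np.int64(546), np.int64(-91), np.int64(162)), (264, np.int64(548), np.int64(-91), np.int64(164))]
246 [(176, np.int64(549), np.int64(-94), np.int64(46)), (184, np.int64(553), np.int64(-94), np.int64(56)), (192, np.int64(555), np.int64(-95), np.int64(65)), (200, np.int64(560), np.int64(-96), np.int64(66)), (208, np.int64(565), np.int64(-98), np.int64(66)), (216, np.int64(570), np.int64(-100), np.int64(67)), (224, np.int6
[... 1457 characters left out ...]
nt64(-83), np.int64(154)), (264, np.int64(555), np.int64(-84), np.int64(157))]
276 [(176, np.int64(556), np.int64(-74), np.int64(46)), (184, np.int64(562), np.int64(-75), np.int64(44)), (192, np.int64(562), np.int64(-76), np.int64(63)), (200, np.int64(566), np.int64(-78), np.int64(65)), (208, np.int64(572), np.int64(-80), np.int64(64)), (216, np.int64(577), np.int64(-81), np.int64(65)), (224, np.int64(583), np.int64(-83), np.int64(64)), (232, np.int64(550), np.int64(-78), np.int64(148)), (240, np.int64(550), np.int64(-79), np.int64(153)), (248, np.int64(550), np.int64(-79), np.int64(158)), (256, np.int64(550), np.int64(-79), np.int64(162)), (264, np.int64(551), np.int64(-80), np.int64(165))]
```

View pics/m5.png

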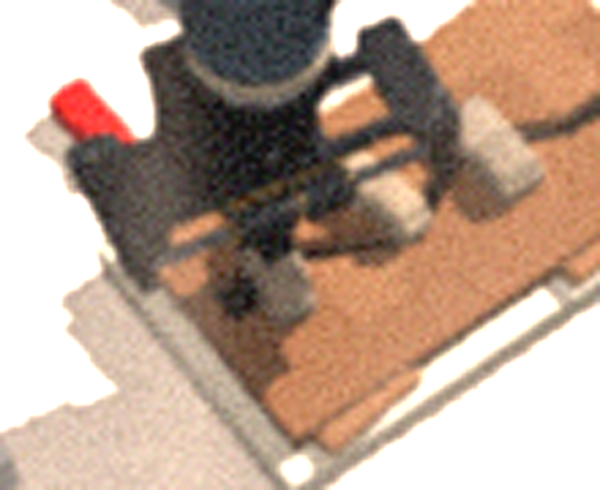

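The fingertips may end behind the stated TCP. I'll lift and measure the fingertips themselves in the wrist depth.

```bash
python3 -m creep '{"linear":[[0,0,-3],[0,0,-6],[0,0,-8],[0,0,-8],[0,0,-8]],"angular":[[0,0,0],[0,0,0],[0,0,0],[0,0,0],[0,0,0]],"gripper":[0,0,0,0,0]}'
python3 - <<'E'
from h import *
a,d,s=snap('wrist','w6f.png');P=cloud('wrist',d,s)
T=Rt(s).inv().apply((P.reshape(-1,3)-s['tcp_pos'])).reshape(P.shape)*1000
st()
for u in(250,256,262):print(u,[(v,*[int(round(x)) for x in T[v,u]]) for v in range(200,300,4)])
cv2.imwrite('pics/w6.png',cv2.resize(cv2.convertScaleAbs(a[170:310,180:340,::-1],alpha=1.8,beta=30),None,fx=4,fy=4,interpolation=cv2.INTER_CUBIC))
E
```

```text
time: 7.98
tcp_pos: [0.5838, -0.0961, 0.1278]
eef_rot: [-0.003, 0.152, 0.988, -0.0]
ft_force: [1.0, 0.1, -0.3]
gripper_width: -0.001
t 8.03 tcp [ 0.5837 -0.096   0.1275] F [ 0.2 -0.7 -0.4] w 0.004 j7 1.56
x [-0.954  0.3    0.007] y [ 0.3    0.954 -0.001] z [-0.007  0.001 -1.   ]
250 [(200, -3, -7, 61), (204, -7, -7, 61), (208, -11, -7, 60), (212, -15, -7, 60), (216, -19, -7, 60), (220, 12, -5, -24), (224, 12, -4, -30), (228, 12, -4, -36), (232, 10, -4, -38), (236, 10, -4, -43), (240, 11, -4, -49), (244, 10, -4, -52), (248, 10, -4, -57), (252, 10, -4, -61), (256, 34, -2, -106), (260, 33, -2, -108), (264, 32, -2, -109), (268, 31, -2, -109), (272, 30, -2, -110), (276, 29, -2, -110), (280, 0, -3, -70), (284, -1, -3, -72), (288, -4, -3, -71), (292, -6, -3, -71), (296, -9, -4, -70)]
256 [(200, -3, -2, 61), (204, -7, -2, 60), (208, -11, -2, 59), (212, -15, -2, 59), (216, -19, -2, 59), (220, -23, -2, 59), (224, 11, -1, -27), (228, 10, -1, -32), (232, 10, -1, -37), (236, 10, -1, -44), (240, 11, -1, -49), (244, 10, -1, -52), (248, 11, -1, -58), (252, 10, -1, -61), (256, 34, 0, -106), (260, 33, 0, -108), (264, 32, 0, -108), (268, 31, 0, -108), (272, 30, 0, -109), (276, 28, 0, -109), (280, 0, -1, -71), (284, -2, -1, -70), (288, -3, -1, -72), (292, -6, -1, -72), (296, -8, -1, -71)]
262 [(200, -3, 4, 61), (204, -7, 4, 60), (208, -11, 4, 59), (212, -14, 4, 58), (216, -19, 4, 59), (220, -22, 4, 58), (224, 10, 3, -26), (228, 10, 3, -32), (232, 10, 3, -38), (236, 10, 3, -43), (240, 10, 3, -48), (244, 10, 3, -52), (248, 10, 2, -57), (252, 10, 2, -62), (256, 33, 2, -105), (260, 33, 2, -108), (264, 33, 2, -109), (268, 31, 2, -109), (272, 30, 2, -109), (276, 28, 2, -108), (280, 0, 2, -70), (284, -2, 2, -71), (288, -4, 2, -71), (292, -6, 2, -71), (296, -8, 2, -71)]
```

View pics/w6.png

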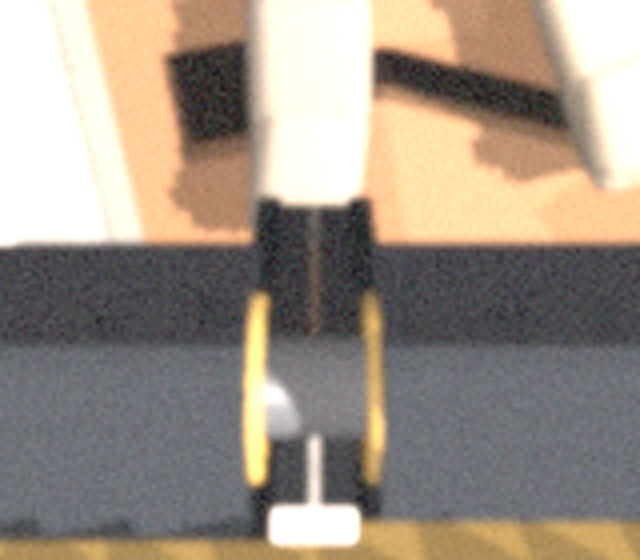

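Measured: the fingertips lie about 22 mm behind the reported TCP (last finger pixel at row 222, tool z ≈ −22), so the fingers closed above the flake. I'll allow for that and go deeper.

```bash
python3 -m creep '{"linear":[[0,0,0],[0,0,0],[0,0,0],[0,0,0],[0,0,0],[0,0,0]],"angular":[[0,0,0],[0,0,0],[0,0,0],[0,0,0],[0,0,0],[0,0,0]],"gripper":[0.63,0.63,0.63,0.63,0.63,0.63]}' 25
python3 -m creep '{"linear":[[0,0,3],[0,0,6],[0,0,8],[0,0,8.8],[0,0,9.6],[0,0,9.6],[0,0,9.6]],"angular":[[0,0,0],[0,0,0],[0,0,0],[0,0,0],[0,0,0],[0,0,0],[0,0,0]],"gripper":[0.63,0.63,0.63,0.63,0.63,0.63,0.63]}'
python3 -m creep '{"linear":[[0,0,0],[0,0,0],[0,0,0],[0,0,0],[0,0,0],[0,0,0],[0,0,0]],"angular":[[0,0,0],[0,0,0],[0,0,0],[0,0,0],[0,0,0],[0,0,0],[0,0,0]],"gripper":[0,0,0,0,0,0,0]}' 25
```

```text
time: 8.78
tcp_pos: [0.5837, -0.096, 0.1276]
eef_rot: [-0.004, 0.152, 0.988, -0.0]
ft_force: [0.4, 0.4, 0.1]
gripper_width: 0.588
time: 9.65
tcp_pos: [0.5835, -0.096, 0.0322]
eef_rot: [-0.003, 0.152, 0.988, -0.0]
ft_force: [0.7, 0.6, 0.2]
gripper_width: 0.631
time: 10.52
tcp_pos: [0.5836, -0.0961, 0.0324]
eef_rot: [-0.003, 0.152, 0.988, -0.0]
ft_force: [-0.4, -1.1, 1.7]
gripper_width: 0.341
```

Gripped (0.341 → 29.7 mm: chip_a). Lift.

```bash
python3 -m creep '{"linear":[[0,0,-2],[0,0,-5],[0,0,-9],[0,0,-10],[0,0,-10]],"angular":[[0,0,0],[0,0,0],[0,0,0],[0,0,0],[0,0,0]],"gripper":[0,0,0,0,0]}' 25
python3 - <<'E'
from h import *
st();go([.525,-.335,.13],np.radians(85));go([.525,-.335,-.003],np.radians(85))
E
```

```text
time: 11.15
tcp_pos: [0.584, -0.096, 0.1322]
eef_rot: [-0.003, 0.152, 0.988, 0.0]
ft_force: [-0.2, 0.7, -0.7]
gripper_width: 0.344
t 11.15 tcp [ 0.584  -0.096   0.1322] F [-0.2  0.7 -0.7] w 0.344 j7 1.56
x [-0.954  0.3    0.006] y [ 0.3    0.954 -0.001] z [-0.006  0.001 -1.   ]
lin [ -1.54 -24.57   0.22] ang [ -0.   -0.3 -12.5]
lin [ -1.62 -24.56  13.52] ang [ -0.   -0.3 -12.5]
```

```bash
python3 -m creep '{"linear":[[-0.4,-5.5,0],[-0.8,-11,0],[-1.2,-17,0],[-1.6,-22,0],[-1.6,-24.5,0],[-1.6,-24.5,4],[-1.6,-24.5,8],[-1.6,-24.5,11],[-1.6,-24.5,13],[-1.6,-24.5,13.5]],"angular":[[0,0,-4],[0,0,-8],[0,0,-12],[0,0,-12.5],[0,-0.3,-12.5],[0,-0.3,-12.5],[0,-0.3,-12.5],[0,-0.3,-12.5],[0,-0.3,-12.5],[0,-0.3,-12.5]],"gripper":[0,0,0,0,0,0,0,0,0,0]}'
python3 -m creep '{"linear":[[0,0,0],[0,0,0],[0,0,0],[0,0,0],[0,0,0],[0,0,0],[0,0,-4],[0,0,-9],[0,0,-13],[0,0,-14]],"angular":[[0,0,0],[0,0,0],[0,0,0],[0,0,0],[0,0,0],[0,0,0],[0,0,0],[0,0,0],[0,0,0],[0,0,0]],"gripper":[0,0.63,0.63,0.63,0.63,0.63,0.63,0.63,0.63,0.63]}'
python3 - <<'E'
from h import *
st();go([.57,0.0,.25],np.radians(85))
E
```

```text
time: 12.4
tcp_pos: [0.5238, -0.3336, -0.0049]
eef_rot: [-0.002, 0.043, 0.999, 0.001]
ft_force: [-0.5, 0.2, -0.8]
gripper_width: 0.341
time: 13.65
tcp_pos: [0.5257, -0.3349, 0.1381]
eef_rot: [0.0, 0.043, 0.999, -0.0]
ft_force: [0.9, 0.8, -0.6]
gripper_width: 0.628
t 13.65 tcp [ 0.5257 -0.3349  0.1381] F [ 0.9  0.8 -0.6] w 0.628 j7 2.18
x [-0.996  0.087 -0.001] y [ 0.087  0.996 -0.001] z [ 0.001 -0.001 -1.   ]
lin [ -1.53  33.74 -11.21] ang [-0.   0.1  0. ]
```

```bash
python3 -m creep '{"linear":[[-0.5,5,-3],[-1,11,-6],[-2,17,-6],[-3,23,-6],[-4,28,-6],[-4,31,-6],[-4,31,-6],[-4,31,-6]],"angular":[[0,0,0],[0,0,0],[0,0,0],[0,0,0],[0,0,0],[0,0,0],[0,0,0],[0,0,0]],"gripper":[0.63,0.63,0.63,0.63,0.63,0.63,0.63,0.63]}'
python3 - <<'E'
from h import *
chips(f='w7.png')
go([.595,-.026,.12],np.radians(92.6));go([.595,-.026,.0315],np.radians(92.6))
E
```

```text
time: 14.65
tcp_pos: [0.5917, -0.0311, 0.1973]
eef_rot: [-0.0, 0.044, 0.999, -0.001]
ft_force: [0.6, 0.1, -0.8]
gripper_width: 0.628
chip px [263. 180.] n 987 centre [595. -25.] mean [594. -25.] size [60. 25.] jawyaw 92.9 z 0.068
chip px [319. 191.] n 1278 centre [615.  41.] mean [614.  41.] size [32. 62.] jawyaw 84.3 z 0.0656
lin [-0.27  0.6   7.75] ang [-0.1 -0.  -7.7]
lin [-0.27  0.62 16.6 ] ang [-0.1 -0.  -7.7]
```

```bash
python3 -m creep '{"linear":[[-0.3,0.6,4],[-0.3,0.6,8],[-0.3,0.6,10],[-0.3,0.6,12],[-0.3,0.6,14],[-0.3,0.6,15.5],[-0.3,0.6,16.5],[-0.3,0.6,16.5]],"angular":[[0,0,-4],[0,0,-7.7],[0,0,-7.7],[0,0,-7.7],[0,0,-7.7],[0,0,-7.7],[0,0,-7.7],[0,0,-7.7]],"gripper":[0.55,0.55,0.55,0.55,0.55,0.55,0.55,0.55]}'
python3 -m creep '{"linear":[[0,0,0],[0,0,0],[0,0,0],[0,0,0],[0,0,0],[0,0,0],[0,0,0],[0,0,-5],[0,0,-9.5],[0,0,-9.5]],"angular":[[0,0,0],[0,0,0],[0,0,0],[0,0,0],[0,0,0],[0,0,0],[0,0,0],[0,0,0],[0,0,0],[0,0,0]],"gripper":[0,0,0,0,0,0,0,0,0,0]}' 25
python3 - <<'E'
from h import *
go([.41,-.335,.13],np.radians(85));go([.41,-.335,-.003],np.radians(85))
E
```

```text
time: 15.7
tcp_pos: [0.5949, -0.0267, 0.032]
eef_rot: [-0.001, -0.022, 1.0, -0.001]
ft_force: [0.1, 0.3, -0.9]
gripper_width: 0.552
time: 16.95
tcp_pos: [0.5974, -0.0268, 0.1301]
eef_rot: [0.003, -0.022, 1.0, -0.001]
ft_force: [0.5, -0.1, -1.2]
gripper_width: 0.296
lin [ 20.08 -29.97  -0.04] ang [-0.1  0.3  7.5]
lin [ 20.15 -29.95  13.26] ang [-0.1  0.3  7.5]
```

```bash
python3 -m creep '{"linear":[[3,-4.5,0],[6,-9,0],[9,-13.5,0],[12,-18,0],[15,-22.5,0],[18,-27,0],[20.1,-30,0],[20.1,-30,0],[20.1,-30,0],[20.1,-30,0]],"angular":[[0,0,2],[0,0,4],[0,0,6],[0,0.3,7.5],[0,0.3,7.5],[0,0.3,7.5],[0,0.3,7.5],[0,0.3,7.5],[0,0.3,7.5],[0,0.3,7.5]],"gripper":[0,0,0,0,0,0,0,0,0,0]}'
python3 -m creep '{"linear":[[0,0,4],[0,0,8],[0,0,11],[0,0,13],[0,0,13.2],[0,0,13.2],[0,0,13.2],[0,0,13.2],[0,0,13.2],[0,0,13.2]],"angular":[[0,0,0],[0,0,0],[0,0,0],[0,0,0],[0,0,0],[0,0,0],[0,0,0],[0,0,0],[0,0,0],[0,0,0]],"gripper":[0,0,0,0,0,0,0.63,0.63,0.63,0.63]}'
python3 -m creep '{"linear":[[0,0,0],[0,0,0],[0,0,-5],[0,0,-10],[0,0,-15],[0,0,-19],[0,0,-19]],"angular":[[0,0,0],[0,0,0],[0,0,0],[0,0,0],[0,0,0],[0,0,0],[0,0,0]],"gripper":[0.63,0.63,0.63,0.63,0.63,0.63,0.63]}'
python3 - <<'E'
from h import *
go([.59,0.03,.19],np.radians(85))
E
```

```text
time: 18.2
tcp_pos: [0.4104, -0.3337, 0.1288]
eef_rot: [-0.0, 0.042, 0.999, -0.0]
ft_force: [0.1, 1.0, -2.0]
gripper_width: 0.296
time: 19.45
tcp_pos: [0.4105, -0.3339, -0.0029]
eef_rot: [0.0, 0.042, 0.999, -0.0]
ft_force: [0.4, -0.4, -0.9]
gripper_width: 0.607
time: 20.32
tcp_pos: [0.4121, -0.3352, 0.1903]
eef_rot: [0.003, 0.042, 0.999, -0.002]
ft_force: [-0.1, -0.6, 0.2]
gripper_width: 0.632
lin [-14.64  37.89  -0.  ] ang [-0.2  0.4  0.2]
```

```bash
python3 -m creep '{"linear":[[-2,5,0],[-4,10,0],[-6.5,16,0],[-8.5,22,0],[-10.5,27,0],[-12.5,32,0],[-14.6,38,0],[-14.6,38,0],[-14.6,38,0]],"angular":[[0,0.4,0],[0,0.4,0],[0,0.4,0],[0,0.4,0],[0,0.4,0],[0,0.4,0],[0,0.4,0],[0,0.4,0],[0,0.4,0]],"gripper":[0.63,0.63,0.63,0.63,0.63,0.63,0.63,0.63,0.63]}'
python3 - <<'E'
from h import *
chips(f='w8.png')
go([.615,.041,.0315],np.radians(84.3))
E
```

```text
time: 21.45
tcp_pos: [0.5887, 0.0308, 0.1885]
eef_rot: [-0.002, 0.042, 0.999, -0.002]
ft_force: [0.3, -1.0, -0.4]
gripper_width: 0.629
chip px [269. 200.] n 1285 centre [615.  42.] mean [614.  42.] size [32. 64.] jawyaw 85.0 z 0.0657
lin [-2.56  1.43 15.73] ang [-0.3 -0.1  0.8]
```

```bash
python3 -m creep '{"linear":[[-2.5,1.4,4],[-2.5,1.4,8],[-2.5,1.4,10],[-2.5,1.4,12],[-2.5,1.4,14],[-2.5,1.4,15.3],[-2.5,1.4,15.7],[-2.5,1.4,15.7]],"angular":[[-0.3,0,0.5],[-0.3,0,0.5],[-0.3,0,0.5],[-0.3,0,0.5],[-0.3,0,0.5],[-0.3,0,0.5],[-0.3,0,0.5],[-0.3,0,0.5]],"gripper":[0.66,0.66,0.66,0.66,0.66,0.66,0.66,0.66]}'
python3 -m creep '{"linear":[[0,0,0],[0,0,0],[0,0,0],[0,0,0],[0,0,0],[0,0,0],[0,0,0],[0,0,-5],[0,0,-9.5],[0,0,-9.5]],"angular":[[0,0,0],[0,0,0],[0,0,0],[0,0,0],[0,0,0],[0,0,0],[0,0,0],[0,0,0],[0,0,0],[0,0,0]],"gripper":[0,0,0,0,0,0,0,0,0,0]}' 25
python3 - <<'E'
from h import *
go([.465,-.402,.13],np.radians(85))
E
```

```text
time: 22.5
tcp_pos: [0.6146, 0.0403, 0.0321]
eef_rot: [-0.001, 0.048, 0.999, 0.0]
ft_force: [0.3, -0.1, 0.6]
gripper_width: 0.659
time: 23.75
tcp_pos: [0.6173, 0.0401, 0.1303]
eef_rot: [0.003, 0.048, 0.999, 0.001]
ft_force: [0.2, 0.5, -2.3]
gripper_width: 0.39
lin [ 10.93 -45.47  -0.12] ang [ 0.1  0.3 -0.5]
```

```bash
python3 -m creep '{"linear":[[1.3,-5.5,0],[2.6,-11,0],[4,-16.5,0],[5.3,-22,0],[6.6,-27.5,0],[8,-33,0],[9.3,-38.5,0],[10.9,-45,0],[10.9,-45.5,0],[10.9,-45.5,0]],"angular":[[0,0,0],[0,0,0],[0,0,0],[0,0.3,0],[0,0.3,0],[0,0.3,0],[0,0.3,0],[0,0.3,0],[0,0.3,0],[0,0.3,0]],"gripper":[0,0,0,0,0,0,0,0,0,0]}'
python3 -m creep '{"linear":[[0,0,4],[0,0,8],[0,0,11],[0,0,13],[0,0,13.2],[0,0,13.2],[0,0,13.2],[0,0,13.2],[0,0,13.2],[0,0,13.2]],"angular":[[0,0,0],[0,0,0],[0,0,0],[0,0,0],[0,0,0],[0,0,0],[0,0,0],[0,0,0],[0,0,0],[0,0,0]],"gripper":[0,0,0,0,0,0,0.52,0.52,0.52,0.52]}'
python3 -m creep '{"linear":[[0,0,0],[0,0,0],[0,0,-5],[0,0,-10],[0,0,-15],[0,0,-19],[0,0,-19]],"angular":[[0,0,0],[0,0,0],[0,0,0],[0,0,0],[0,0,0],[0,0,0],[0,0,0]],"gripper":[0.52,0.52,0.52,0.52,0.52,0.52,0.52]}'
python3 - <<'E'
from h import *
snap('wrist','w9.png')
go([.50,0.32,.22],np.radians(88))
E
```

```text
time: 25.0
tcp_pos: [0.4642, -0.402, 0.1271]
eef_rot: [-0.001, 0.049, 0.999, 0.002]
ft_force: [-0.1, 0.5, -1.1]
gripper_width: 0.39
time: 26.25
tcp_pos: [0.464, -0.4016, -0.0046]
eef_rot: [-0.001, 0.049, 0.999, 0.002]
ft_force: [0.3, 0.6, 0.1]
gripper_width: 0.516
time: 27.12
tcp_pos: [0.466, -0.4041, 0.1892]
eef_rot: [0.002, 0.049, 0.999, -0.0]
ft_force: [0.1, -0.1, 0.2]
gripper_width: 0.52
lin [ 3.55 72.29 -3.15] ang [ 0.1  0.  -3.6]
```

View pics/w9.png

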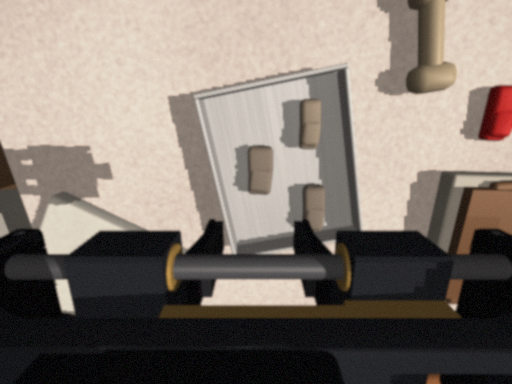

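All three flakes lie in the tray at (310,124), (260,170) and (315,205). Next a near-vertical view of the cleared seam.

```bash
python3 - <<'E'
from h import *
go([.675,-0.01,.16],np.radians(84))
E
```

```text
lin [-17.08  41.14   2.79] ang [0.1 0.  0.4]
```

```bash
python3 -m creep '{"linear":[[-2,5,0],[-4,10,0],[-6.5,16,0],[-8.5,21,0],[-11,26,1],[-13,31,2],[-15,36,2.8],[-17,41,2.8],[-17,41,2.8],[-17,41,2.8]],"angular":[[0,0,0],[0,0,0],[0,0,0],[0,0,0],[0,0,0],[0,0,0],[0,0,0],[0,0,0],[0,0,0],[0,0,0]],"gripper":[0.52,0.52,0.52,0.52,0.52,0.52,0.52,0.52,0.52,0.52]}'
python3 - <<'E'
from h import *
st();im,d,s=snap('wrist','w10.png');P=cloud('wrist',d,s)
q=onplane('wrist',np.c_[[u.ravel() for u in np.meshgrid(np.arange(512),np.arange(384))]].T.reshape(-1,2),.046,s).reshape(384,512,3)
g=im.max(2)
m=((g<45)&(abs(q[:,:,1])<.16)&(q[:,:,0]>.53)&(q[:,:,0]<.67)).astype(np.uint8)
m[225:]=0
k,l,t,c=cv2.connectedComponentsWithStats(m);i=1+np.argmax(t[1:,4]);print(t[i],c[i]);m=(l==i)
np.savez('seam.npz',m=m,q=q)
for u in range(t[i,0],t[i,0]+t[i,2],6):
    r=np.nonzero(m[:,u])[0];
    if len(r): print(u,r[0],r[-1],'mid',(q[[r[0],r[-1]],u,:2].mean(0)*1000).round(1),'w',round((q[r[-1],u,0]-q[r[0],u,0])*1000),'zmin',(P[r[0]:r[-1]+1,u,2].min()*1000).round())
E
```

```text
time: 28.42
tcp_pos: [0.673, -0.0119, 0.1581]
eef_rot: [-0.001, 0.049, 0.999, 0.0]
ft_force: [-0.1, -0.5, 0.1]
gripper_width: 0.519
t 28.43 tcp [ 0.673  -0.0119  0.1581] F [-0.1 -0.5  0.1] w 0.519 j7 1.57
x [-0.995  0.098  0.002] y [0.098 0.995 0.001] z [-0.002  0.001 -1.   ]
[ 140   94  242   48 2953] [248.05181172 119.31899763]
140 94 104 mid [ 572.7 -123.3] w 10 zmin 29.0
146 94 120 mid [ 581.1 -118.9] w 25 zmin 29.0
152 94 120 mid [ 581.7 -112.7] w 25 zmin 29.0
158 94 120 mid [ 582.3 -106.5] w 25 zmin 29.0
164 103 113 mid [ 583.8 -100.5] w 10 zmin 29.0
170 103 113 mid [584.4 -94.3] w 10 zmin 29.0
176 103 113 mid [585.  -88.2] w 10 zmin 29.0
182 103 113 mid [585.6 -82. ] w 10 zmin 30.0
188 104 114 mid [587.2 -75.9] w 10 zmin 29.0
194 107 116 mid [590.2 -70.2] w 9 zmin 30.0
200 110 119 mid [593.8 -64.4] w 9 zmin 29.0
206 113 122 mid [597.4 -58.6] w 9 zmin 29.0
212 116 126 mid [601.6 -52.9] w 10 zmin 30.0
218 119 128 mid [604.7 -47. ] w 9 zmin 29.0
224 122 131 mid [608.4 -41.1] w 9 zmin 29.0
230 125 134 mid [612.1 -35.2] w 9 zmin 30.0
236 128 138 mid [616.3 -29.3] w 10 zmin 29.0
242
[... 373 characters left out ...]
[600.5  29.3] w 10 zmin 30.0
296 104 115 mid [598.6  35.6] w 11 zmin 29.0
302 107 118 mid [602.2  41.7] w 11 zmin 30.0
308 110 121 mid [605.9  47.8] w 11 zmin 30.0
314 113 124 mid [609.5  53.9] w 11 zmin 30.0
320 116 127 mid [613.2  60. ] w 11 zmin 30.0
326 119 130 mid [616.9  66.2] w 11 zmin 30.0
332 123 134 mid [621.6  72.4] w 11 zmin 29.0
338 126 137 mid [625.4  78.7] w 11 zmin 29.0
344 129 140 mid [629.2  85. ] w 12 zmin 30.0
350 132 140 mid [631.4  91.4] w 8 zmin 30.0
356 132 140 mid [632.   97.8] w 8 zmin 30.0
362 132 141 mid [633.1 104.1] w 10 zmin 29.0
368 132 141 mid [633.8 110.5] w 10 zmin 30.0
374 132 141 mid [634.4 116.9] w 10 zmin 30.0
380 133 140 mid [635.  123.2] w 7 zmin 34.0
```

View pics/w10.png

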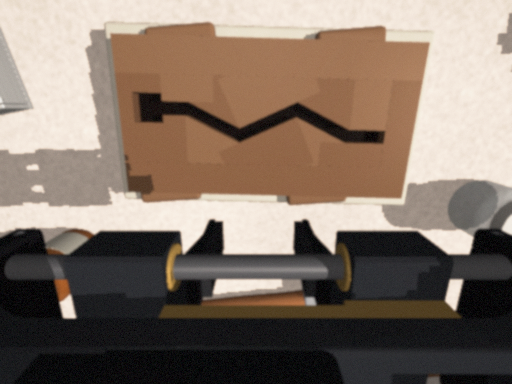

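Cleared seam: pocket at (150,107), bends near (189,108), (240,134), (297,110), (347,136), end (383,137). Next I'll fit the points and go over the rest.

```bash
python3 - <<'E'
from h import *
f=np.load('seam.npz');m=f['m'];q46=f['q'].reshape(384,512,3)
_,T=0,0
# camera centre at snapshot
s=robot.sense();C=campose('wrist',s)[1][:3,3];print('cam',C.round(3))
q30=C+(q46-C)*((C[2]-.030)/(C[2]-.046))
pts=[]
for u in range(164,384):
    r=np.nonzero(m[:,u])[0]
    if not len(r): continue
    e=[]
    for v in(r[0]-.5,r[-1]+.5):
        a=(q46[int(np.floor(v)),u]+q46[int(np.ceil(v)),u])/2;b=(q30[int(np.floor(v)),u]+q30[int(np.ceil(v)),u])/2
        e.append((a,b))
    c=(e[0][0][0]+e[1][1][0]+e[0][1][0]+e[1][0][0])/4
    # near edge at rim, far edge at floor
    lo=min(e[0][0][0],e[0][1][0]) if e[0][0][0]<C[0] else e[0][0][0]
    lo=e[0][1][0] if e[0][0][0]<C[0] else e[0][0][0]
    hi=e[1][1][0] if e[1][0][0]>C[0] else e[1][0][0]
    y=(q46[r[0],u,1]+q46[r[-1],u,1])/2
    pts.append((u,(lo+hi)/2,y,(hi-lo)))
p=np.array(pts);segs=[(166,186),(194,234),(246,290),(302,342),(352,378)];L=[]
for a,b in segs:
    k=(p[:,0]>=a)&(p[:,0]<=b);c=np.polyfit(p[k,2],p[k,1],1);L.append(c);print('slope',c.round(4),'perpwidth',(p[k,3].mean()*1000/np.sqrt(1+c[0]**2)).round(1))
P=[]
for A,B in zip(L,L[1:]):
    y=(B[1]-A[1])/(A[0]-B[0]);P.append((np.polyval(A,y),y))
r,c=np.nonzero(m[:,:162]);print('pocket cols',c.min(),c.max(),'rows',r.min(),r.max())
yl=q30[107,c.min(),1];ye=q30[136,max(np.nonzero(m)[1]),1];print('pocket -y edge(floor)',yl,'rim',q46[107,c.min(),1],'+y pocket edge rim',q46[98,159:163,1].round(4),'end',ye,q46[136,383,1])
print('seam1..4',np.round(P,4),'pocket x',q30[94,152,0],q46[120,152,0],'seam0 x on line at y=-.11',np.polyval(L[0],-.11),'seam5 x',np.polyval(L[4],.118))
go([.585,.37,.20],np.radians(90))
E
```

```text
cam [ 0.595 -0.005  0.343]
slope [0.1002 0.5934] perpwidth 11.6
slope [0.663  0.6366] perpwidth 9.4
slope [-0.3338  0.6107] perpwidth 11.8
slope [0.6494 0.5751] perpwidth 11.5
slope [0.1289 0.6206] perpwidth 12.4
pocket cols 140 161 rows 94 120
pocket -y edge(floor) -0.13151370184332112 rim -0.12503286343593653 +y pocket edge rim [-0.1037 -0.1027 -0.1017 -0.1006] end 0.13123905155625917 0.12640077988635035
seam1..4 [[ 0.5857 -0.0767]
 [ 0.6194 -0.0259]
 [ 0.5986  0.0363]
 [ 0.6319  0.0875]] pocket x 0.5676601206370256 0.5944140708194839 seam0 x on line at y=-.11 0.5823859461092137 seam5 x 0.635810271165694
lin [12.57 37.25 -4.09] ang [ 0.  -0.1 -5.7]
```

```bash
python3 -m creep '{"linear":[[1.5,4.5,-2],[3.5,9.5,-4],[5.5,15,-4],[7.5,21,-4],[9.5,27,-4],[11,33,-4],[12.5,37.2,-4],[12.5,37.2,-4],[12.5,37.2,-4]],"angular":[[0,0,-1],[0,0,-2],[0,0,-3],[0,0,-4],[0,0,-5],[0,0,-5.7],[0,0,-5.7],[0,0,-5.7],[0,0,-5.7]],"gripper":[0.52,0.52,0.52,0.52,0.52,0.52,0.52,0.52,0.52]}'
python3 - <<'E'
from h import *
st();im,d,s=snap('wrist','w11.png');P=cloud('wrist',d,s);np.savez('w11.npz',P=P,im=im)
m=((P[:,:,2]>.074)&(P[:,:,2]<.092)&(abs(P[:,:,1]-.377)<.08)&(P[:,:,0]>.4)&(P[:,:,0]<.62)).astype(np.uint8);m[228:]=0
k,l,t,c=cv2.connectedComponentsWithStats(m)
for i in range(1,k):
    if t[i,4]<20: continue
    vv,uu=np.nonzero(l==i);z=np.median(P[l==i][:,2]);q=onplane('wrist',np.c_[uu,vv],z,s)[:,:2]*1000;r=cv2.minAreaRect(q.astype(np.float32));print(t[i],z.round(4),np.round(r[0],1),np.round(r[1],1),round(r[2],1))
E
```

```text
time: 29.6
tcp_pos: [0.5866, 0.3666, 0.1989]
eef_rot: [-0.001, 0.002, 1.0, -0.001]
ft_force: [0.3, -1.9, -0.3]
gripper_width: 0.52
t 29.6 tcp [0.5866 0.3666 0.1989] F [ 0.3 -1.9 -0.3] w 0.52 j7 1.03
x [-1.     0.003  0.001] y [ 0.003  1.    -0.001] z [-0.001 -0.001 -1.   ]
[ 261   30   28  153 2450] 0.0837 [510.5 382.9] [ 18.7 152.7] 86.4
[254  58  10  13 121] 0.0777 [463.4 368. ] [ 9.2 11.3] 89.8
[288  60  11  14 128] 0.0777 [465.6 403.2] [10.  12.3] 84.4
[249 146  10  11  95] 0.0778 [552.5 362.1] [10.1 11.2] 89.8
[281 148  10  11  99] 0.0778 [554.8 397.9] [10.1 11.2] 89.8
```

View pics/w11.png

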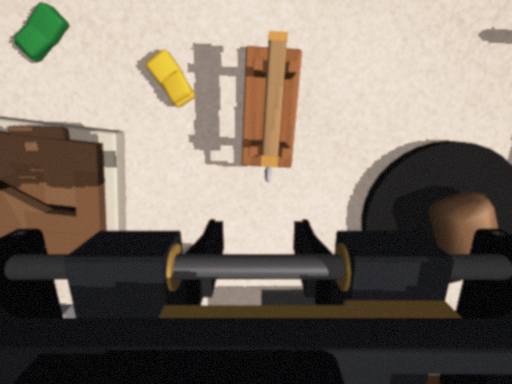

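Rest and pick are clear at (270,100), tip end at (268,175). Two measurements agree: pick origin (509, 383) mm, axis −3.6°. Approach and grasp.

```bash
python3 - <<'E'
from h import *
go([.509,.383,.12],np.radians(86.4));go([.509,.383,.038],np.radians(86.4))
E
```

```text
lin [7.79 1.67 7.92] ang [-0.1 -0.1  3.3]
lin [ 7.78  1.68 16.12] ang [-0.1 -0.1  3.3]
```

```bash
python3 -m creep '{"linear":[[4,0.8,3],[7.8,1.7,6],[7.8,1.7,8],[7.8,1.7,8],[7.8,1.7,10],[7.8,1.7,12],[7.8,1.7,14],[7.8,1.7,15.5],[7.8,1.7,16.1],[7.8,1.7,16.1]],"angular":[[0,0,2],[0,0,3.3],[0,0,3.3],[0,0,3.3],[0,0,3.3],[0,0,3.3],[0,0,3.3],[0,0,3.3],[0,0,3.3],[0,0,3.3]],"gripper":[0.52,0.52,0.52,0.52,0.52,0.52,0.52,0.52,0.52,0.52]}'
python3 -m creep '{"linear":[[0,0,0],[0,0,0],[0,0,0],[0,0,0],[0,0,0],[0,0,0],[0,0,0],[0,0,0],[0,0,0]],"angular":[[0,0,0],[0,0,0],[0,0,0],[0,0,0],[0,0,0],[0,0,0],[0,0,0],[0,0,0],[0,0,0]],"gripper":[0,0,0,0,0,0,0,0,0]}' 50
python3 - <<'E'
from h import *
st()
E
```

```text
time: 30.9
tcp_pos: [0.509, 0.3832, 0.038]
eef_rot: [-0.001, 0.031, 1.0, -0.001]
ft_force: [-0.8, 0.0, 1.3]
gripper_width: 0.52
time: 32.02
tcp_pos: [0.509, 0.3832, 0.0383]
eef_rot: [-0.001, 0.031, 1.0, -0.0]
ft_force: [-1.3, -1.0, 4.4]
gripper_width: 0.203
t 32.02 tcp [0.509  0.3832 0.0383] F [-1.3 -1.   4.4] w 0.203 j7 0.91
x [-0.998  0.062  0.001] y [ 0.062  0.998 -0.001] z [-0.001 -0.001 -1.   ]
```

```bash
python3 -m creep '{"linear":[[0,0,-1],[0,0,-3],[0,0,-5],[0,0,-8],[0,0,-11],[0,0,-11],[0,0,-11]],"angular":[[0,0,0],[0,0,0],[0,0,0],[0,0,0],[0,0,0],[0,0,0],[0,0,0]],"gripper":[0,0,0,0,0,0,0]}' 50
python3 - <<'E'
from h import *
st();go([.5072,-.1123,.13],np.radians(86.4))
E
```

```text
time: 32.9
tcp_pos: [0.5087, 0.3831, 0.1481]
eef_rot: [-0.001, 0.031, 1.0, -0.001]
ft_force: [-0.9, -0.0, -1.6]
gripper_width: 0.199
t 32.9 tcp [0.5087 0.3831 0.1481] F [-0.9 -0.  -1.6] w 0.199 j7 0.89
x [-0.998  0.062  0.002] y [ 0.062  0.998 -0.001] z [-0.002 -0.001 -1.   ]
lin [ -2.93 -49.45   1.87] ang [-0.1 -0.1  0. ]
```

```bash
python3 -m creep '{"linear":[[-0.2,-3,0],[-0.5,-8,0],[-0.8,-13,0],[-1.1,-18,0],[-1.4,-23,0],[-1.7,-28,0],[-2,-33,0],[-2.3,-38,0],[-2.6,-43,0],[-2.8,-46,0]],"angular":[[0,0,0],[0,0,0],[0,0,0],[0,0,0],[0,0,0],[0,0,0],[0,0,0],[0,0,0],[0,0,0],[0,0,0]],"gripper":[0,0,0,0,0,0,0,0,0,0]}' 50
python3 -m creep '{"linear":[[0,-2,1],[0,-3.4,1.8],[0,-3.4,1.8],[0,-3.4,1.8]],"angular":[[0,0,0],[0,0,0],[0,0,0],[0,0,0]],"gripper":[0,0,0,0]}'
python3 - <<'E'
from h import *
st();go([.5072,-.1123,.09],np.radians(86.4))
b,db,_=snap('scene','s12f.png');c,dc,_=snap('top','t12f.png')
s=robot.sense();r=Rt(s);tcp=np.array(s['tcp_pos'])
tip=tcp+[0,0,.0367-.051]+.075*-r.as_matrix()[:,0]*1
print('expected tip',tip.round(4))
def proj(n,p):
    m,T=campose(n);K=np.array([[m['fx'],0,m['cx']],[0,m['fy'],m['cy']],[0,0,1.]]);q=np.linalg.inv(T)@np.r_[p,1];q=q[:3]*[1,-1,-1]
    return cv2.projectPoints(q.reshape(1,3),np.zeros(3),np.zeros(3),K,np.array(m['dist_coeffs'],float))[0].ravel()
out=[]
for n,a in(('scene',b),('top',c)):
    u,v=proj(n,tip);print(n,u,v);u0,v0=int(u)-45,int(v)-40
    k=cv2.resize(cv2.convertScaleAbs(a[v0:v0+80,u0:u0+90,::-1].copy(),alpha=1.8,beta=10),None,fx=4.4,fy=4.4,interpolation=cv2.INTER_CUBIC)
    cv2.drawMarker(k,(int((u-u0+.5)*4.4),int((v-v0+.5)*4.4)),(0,255,0),cv2.MARKER_CROSS,12,1);out.append(k)
cv2.imwrite('pics/m12.png',np.hstack(out))
E
```

```text
time: 34.15
tcp_pos: [0.5067, -0.0807, 0.1477]
eef_rot: [-0.002, 0.033, 0.999, -0.001]
ft_force: [0.1, 0.6, -1.0]
gripper_width: 0.205
time: 34.65
tcp_pos: [0.5046, -0.1134, 0.1296]
eef_rot: [-0.002, 0.032, 0.999, -0.001]
ft_force: [0.1, -1.0, -0.7]
gripper_width: 0.202
t 34.65 tcp [ 0.5046 -0.1134  0.1296] F [ 0.1 -1.  -0.7] w 0.202 j7 1.79
x [-0.998  0.064  0.004] y [ 0.064  0.998 -0.002] z [-0.005 -0.001 -1.   ]
lin [-0.27  0.13  3.96] ang [-0.1 -0.3 -0.1]
expected tip [ 0.5797 -0.1181  0.1154]
scene 232.59950572582042 205.5454910763576
top 302.6500995173484 172.74306778396135
```

View pics/m12.png

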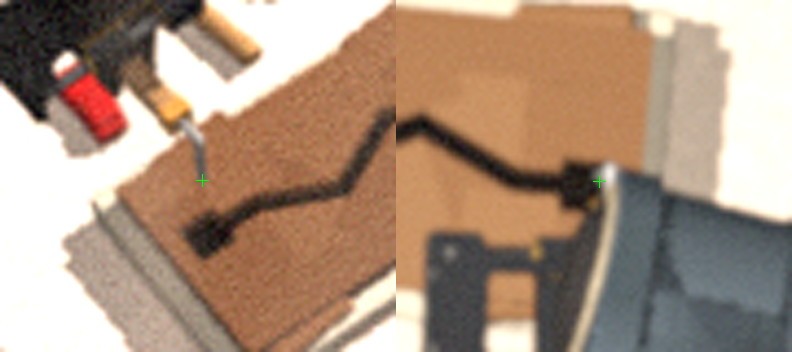

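The predicted tip (green cross) coincides with the visible tip in the scene crop at (202,180), and the pocket lies below it. Lower into the pocket in steps.

```bash
python3 -m creep '{"linear":[[-0.3,0.1,1],[-0.3,0.1,2.5],[-0.3,0.1,4],[-0.3,0.1,4.5],[-0.3,0.1,4.5]],"angular":[[0,-0.3,0],[0,-0.3,0],[0,-0.3,0],[0,-0.3,0],[0,-0.3,0]],"gripper":[0,0,0,0,0]}' 50
python3 - <<'E'
from h import *
st();go([.5072,-.1123,.048],np.radians(86.4))
E
```

```text
time: 35.38
tcp_pos: [0.5073, -0.1127, 0.0843]
eef_rot: [0.0, 0.032, 0.999, -0.001]
ft_force: [0.2, 0.1, -0.8]
gripper_width: 0.205
t 35.38 tcp [ 0.5073 -0.1127  0.0843] F [ 0.2  0.1 -0.8] w 0.205 j7 1.82
x [-0.998  0.064 -0.   ] y [ 0.064  0.998 -0.002] z [ 0.    -0.002 -1.   ]
lin [0.02 0.05 3.63] ang [-0.1  0.  -0. ]
```

```bash
cat >> h.py <<'E'
W=np.array([[.582,-.117],[.5857,-.0767],[.6194,-.0259],[.5986,.0363],[.6319,.0875],[.6365,.1255]])
def seam(n=10,step=.0025,z=.048):
    s=robot.sense();r=Rt(s);X=r.as_matrix();tcp=np.array(s['tcp_pos']);off=-.075*X[:2,0];tip=tcp[:2]+off
    L=np.r_[0,np.cumsum(np.linalg.norm(np.diff(W,axis=0),axis=1))]
    g=np.linspace(0,L[-1],2000);c=np.c_[np.interp(g,L,W[:,0]),np.interp(g,L,W[:,1])]
    i=np.argmin(np.linalg.norm(c-tip,axis=1));print('t',round(s['time'],2),'arc',g[i].round(4),'of',L.round(3),'err mm',(np.linalg.norm(c[i]-tip)*1000).round(1),'tipz',(tcp[2]+.0367-.051).round(4),'F',np.round(s['ft_force'],1),'w',round(s['gripper_width'],3))
    for k in range(1,n+1):
        a=min(g[i]+k*step,L[-1]);p=np.r_[np.interp(a,L,W[:,0]),np.interp(a,L,W[:,1])]-off
        print((X.T@(np.r_[p,z]-tcp)*100).round(2).tolist(),end=' ')
    q=[np.degrees(x) for x in (r.inv()*R.from_matrix(np.c_[[-.998,.063,0],[.063,.998,0],[0,0,-1]])).as_rotvec()];print('ang',np.round(q,1))
E
python3 -m creep '{"linear":[[0,0,0.5],[0,0,1],[0,0,1.5],[0,0,2],[0,0,2.5],[0,0,3],[0,0,3.3],[0,0,3.6],[0,0,3.6],[0,0,3.6]],"angular":[[0,0,0],[0,0,0],[0,0,0],[0,0,0],[0,0,0],[0,0,0],[0,0,0],[0,0,0],[0,0,0],[0,0,0]],"gripper":[0,0,0,0,0,0,0,0,0,0]}' 50
python3 -c "
from h import *
seam()"
```

```text
time: 36.62
tcp_pos: [0.5075, -0.1128, 0.0484]
eef_rot: [0.0, 0.032, 0.999, -0.001]
ft_force: [0.7, 0.5, -1.2]
gripper_width: 0.201
t 36.62 arc 0.0 of [0.    0.04  0.101 0.167 0.228 0.266] err mm 0.7 tipz 0.0341 F [ 0.7  0.5 -1.2] w 0.201
[0.03, 0.31, 0.04] [0.02, 0.56, 0.04] [0.01, 0.81, 0.04] [0.01, 1.06, 0.04] [-0.0, 1.31, 0.04] [-0.01, 1.56, 0.04] [-0.01, 1.81, 0.04] [-0.02, 2.06, 0.04] [-0.03, 2.31, 0.04] [-0.04, 2.56, 0.04] ang [-0.1  0.  -0. ]
```

```bash
python3 -m creep '{"linear":[[0,0.25,0],[0,0.5,0],[0,0.75,0],[0,1,0],[0,1.25,0],[0,1.5,0],[0,1.75,0],[0,2,0],[0,2.25,0],[0,2.5,0]],"angular":[[0,0,0],[0,0,0],[0,0,0],[0,0,0],[0,0,0],[0,0,0],[0,0,0],[0,0,0],[0,0,0],[0,0,0]],"gripper":[0,0,0,0,0,0,0,0,0,0]}' 50
python3 -c "
from h import *
seam()"
```

```text
time: 37.88
tcp_pos: [0.509, -0.0877, 0.0483]
eef_rot: [0.0, 0.032, 0.999, -0.001]
ft_force: [-0.1, -0.3, -1.8]
gripper_width: 0.203
t 37.88 arc 0.0245 of [0.    0.04  0.101 0.167 0.228 0.266] err mm 0.4 tipz 0.034 F [-0.1 -0.3 -1.8] w 0.203
[-0.04, 0.24, 0.03] [-0.05, 0.49, 0.03] [-0.06, 0.74, 0.03] [-0.06, 0.99, 0.03] [-0.07, 1.24, 0.03] [-0.08, 1.49, 0.03] [-0.16, 1.72, 0.03] [-0.28, 1.94, 0.03] [-0.41, 2.16, 0.03] [-0.53, 2.37, 0.03] ang [-0.1  0.  -0. ]
```

```bash
python3 -m creep '{"linear":[[-0.02,0.25,0],[-0.05,0.5,0],[-0.05,0.75,0],[-0.06,1,0],[-0.07,1.25,0],[-0.08,1.5,0],[-0.16,1.72,0],[-0.28,1.94,0],[-0.4,2.16,0],[-0.53,2.37,0]],"angular":[[0,0,0],[0,0,0],[0,0,0],[0,0,0],[0,0,0],[0,0,0],[0,0,0],[0,0,0],[0,0,0],[0,0,0]],"gripper":[0,0,0,0,0,0,0,0,0,0]}' 50
python3 -c "
from h import *
seam()"
```

```text
time: 39.12
tcp_pos: [0.516, -0.0643, 0.0483]
eef_rot: [0.0, 0.032, 0.999, -0.001]
ft_force: [0.8, -0.1, -1.3]
gripper_width: 0.204
t 39.12 arc 0.0497 of [0.    0.04  0.101 0.167 0.228 0.266] err mm 0.1 tipz 0.034 F [ 0.8 -0.1 -1.3] w 0.204
[-0.12, 0.22, 0.03] [-0.24, 0.44, 0.03] [-0.37, 0.66, 0.03] [-0.49, 0.87, 0.03] [-0.62, 1.09, 0.03] [-0.74, 1.31, 0.03] [-0.87, 1.52, 0.03] [-0.99, 1.74, 0.03] [-1.12, 1.96, 0.03] [-1.24, 2.17, 0.03] ang [-0.1  0.  -0. ]
```

```bash
for i in 1 2; do python3 -m creep '{"linear":[[-0.12,0.22,0],[-0.25,0.44,0],[-0.37,0.66,0],[-0.5,0.87,0],[-0.62,1.09,0],[-0.74,1.31,0],[-0.87,1.52,0],[-1,1.74,0],[-1.12,1.96,0],[-1.24,2.17,0]],"angular":[[0,0,0],[0,0,0],[0,0,0],[0,0,0],[0,0,0],[0,0,0],[0,0,0],[0,0,0],[0,0,0],[0,0,0]],"gripper":[0,0,0,0,0,0,0,0,0,0]}' 50; done
python3 -c "
from h import *
seam()"
```

```text
time: 40.38
tcp_pos: [0.5298, -0.0432, 0.0483]
eef_rot: [0.0, 0.032, 0.999, -0.001]
ft_force: [0.2, -0.4, -1.1]
gripper_width: 0.203
time: 41.62
tcp_pos: [0.5436, -0.0223, 0.0482]
eef_rot: [0.0, 0.032, 0.999, -0.001]
ft_force: [-0.1, 0.5, -1.0]
gripper_width: 0.204
t 41.62 arc 0.0999 of [0.    0.04  0.101 0.167 0.228 0.266] err mm 0.2 tipz 0.0339 F [-0.1  0.5 -1. ] w 0.204
[-0.05, 0.21, 0.02] [0.05, 0.44, 0.02] [0.14, 0.67, 0.02] [0.23, 0.91, 0.02] [0.33, 1.14, 0.02] [0.42, 1.37, 0.02] [0.52, 1.6, 0.02] [0.61, 1.83, 0.02] [0.71, 2.06, 0.02] [0.8, 2.3, 0.01] ang [-0.1  0.  -0. ]
```

```bash
python3 -m creep '{"linear":[[-0.05,0.21,0],[0.05,0.44,0],[0.14,0.67,0],[0.23,0.9,0],[0.33,1.14,0],[0.42,1.37,0],[0.52,1.6,0],[0.61,1.83,0],[0.71,2.06,0],[0.8,2.3,0]],"angular":[[0,0,0],[0,0,0],[0,0,0],[0,0,0],[0,0,0],[0,0,0],[0,0,0],[0,0,0],[0,0,0],[0,0,0]],"gripper":[0,0,0,0,0,0,0,0,0,0]}' 50
python3 -m creep '{"linear":[[0.09,0.23,0],[0.19,0.46,0],[0.28,0.7,0],[0.38,0.93,0],[0.47,1.16,0],[0.57,1.39,0],[0.66,1.62,0],[0.76,1.86,0],[0.85,2.09,0],[0.95,2.32,0]],"angular":[[0,0,0],[0,0,0],[0,0,0],[0,0,0],[0,0,0],[0,0,0],[0,0,0],[0,0,0],[0,0,0],[0,0,0]],"gripper":[0,0,0,0,0,0,0,0,0,0]}' 50
python3 -c "
from h import *
seam()"
```

```text
time: 42.88
tcp_pos: [0.5371, 0.0014, 0.0482]
eef_rot: [0.0, 0.032, 0.999, -0.001]
ft_force: [0.5, 0.2, -1.8]
gripper_width: 0.203
time: 44.12
tcp_pos: [0.529, 0.0253, 0.0481]
eef_rot: [0.0, 0.032, 0.999, -0.001]
ft_force: [-0.4, 0.2, -0.8]
gripper_width: 0.204
t 44.12 arc 0.1503 of [0.    0.04  0.101 0.167 0.228 0.266] err mm 0.0 tipz 0.0338 F [-0.4  0.2 -0.8] w 0.204
[0.09, 0.23, 0.01] [0.19, 0.46, 0.01] [0.28, 0.69, 0.01] [0.37, 0.92, 0.01] [0.47, 1.15, 0.01] [0.56, 1.38, 0.01] [0.59, 1.61, 0.01] [0.47, 1.83, 0.01] [0.34, 2.05, 0.01] [0.22, 2.27, 0.01] ang [-0.1  0.  -0. ]
```

```bash
python3 -m creep '{"linear":[[0.09,0.23,0],[0.19,0.46,0],[0.28,0.69,0],[0.37,0.92,0],[0.47,1.15,0],[0.56,1.38,0],[0.59,1.6,0],[0.47,1.83,0],[0.34,2.05,0],[0.22,2.27,0]],"angular":[[0,0,0],[0,0,0],[0,0,0],[0,0,0],[0,0,0],[0,0,0],[0,0,0],[0,0,0],[0,0,0],[0,0,0]],"gripper":[0,0,0,0,0,0,0,0,0,0]}' 50
python3 -m creep '{"linear":[[-0.12,0.22,0],[-0.25,0.44,0],[-0.37,0.66,0],[-0.49,0.87,0],[-0.62,1.09,0],[-0.74,1.31,0],[-0.86,1.52,0],[-0.98,1.74,0],[-1.1,1.96,0],[-1.23,2.17,0]],"angular":[[0,0,0],[0,0,0],[0,0,0],[0,0,0],[0,0,0],[0,0,0],[0,0,0],[0,0,0],[0,0,0],[0,0,0]],"gripper":[0,0,0,0,0,0,0,0,0,0]}' 50
python3 -c "
from h import *
seam()"
```

```text
time: 45.38
tcp_pos: [0.5285, 0.0482, 0.0481]
eef_rot: [0.0, 0.032, 0.999, -0.001]
ft_force: [-0.6, -0.0, -1.3]
gripper_width: 0.198
time: 46.62
tcp_pos: [0.5422, 0.0692, 0.048]
eef_rot: [0.0, 0.032, 0.999, -0.001]
ft_force: [-1.2, 0.3, -1.0]
gripper_width: 0.206
t 46.62 arc 0.2007 of [0.    0.04  0.101 0.167 0.228 0.266] err mm 0.1 tipz 0.0337 F [-1.2  0.3 -1. ] w 0.206
[-0.11, 0.22, 0.0] [-0.24, 0.44, 0.0] [-0.36, 0.66, 0.0] [-0.48, 0.87, 0.0] [-0.61, 1.09, 0.0] [-0.73, 1.31, -0.0] [-0.85, 1.53, -0.0] [-0.97, 1.75, -0.0] [-1.1, 1.96, -0.0] [-1.22, 2.18, -0.0] ang [-0.1  0.  -0. ]
```

```bash
python3 -m creep '{"linear":[[-0.11,0.22,0],[-0.24,0.44,0],[-0.36,0.66,0],[-0.48,0.87,0],[-0.61,1.09,0],[-0.73,1.31,0],[-0.85,1.53,0],[-0.97,1.75,0],[-1.1,1.96,0],[-1.22,2.18,0]],"angular":[[0,0,0],[0,0,0],[0,0,0],[0,0,0],[0,0,0],[0,0,0],[0,0,0],[0,0,0],[0,0,0],[0,0,0]],"gripper":[0,0,0,0,0,0,0,0,0,0]}' 50
python3 -c "
from h import *
seam()"
```

```text
time: 47.88
tcp_pos: [0.5558, 0.0904, 0.048]
eef_rot: [0.0, 0.032, 0.999, -0.001]
ft_force: [0.2, 0.2, -0.9]
gripper_width: 0.201
t 47.88 arc 0.2259 of [0.    0.04  0.101 0.167 0.228 0.266] err mm 0.0 tipz 0.0337 F [ 0.2  0.2 -0.9] w 0.201
[-0.11, 0.23, -0.0] [-0.13, 0.48, -0.0] [-0.14, 0.72, -0.0] [-0.15, 0.97, -0.0] [-0.17, 1.22, -0.01] [-0.18, 1.47, -0.01] [-0.2, 1.72, -0.01] [-0.21, 1.97, -0.01] [-0.23, 2.22, -0.01] [-0.24, 2.47, -0.01] ang [-0.1  0.  -0. ]
```

```bash
python3 -m creep '{"linear":[[-0.11,0.23,0],[-0.13,0.48,0],[-0.14,0.72,0],[-0.15,0.97,0],[-0.17,1.22,0],[-0.18,1.47,0],[-0.2,1.72,0],[-0.21,1.97,0],[-0.23,2.22,0],[-0.24,2.47,0]],"angular":[[0,0,0],[0,0,0],[0,0,0],[0,0,0],[0,0,0],[0,0,0],[0,0,0],[0,0,0],[0,0,0],[0,0,0]],"gripper":[0,0,0,0,0,0,0,0,0,0]}' 50
python3 -c "
from h import *
seam()"
```

```text
time: 49.12
tcp_pos: [0.5598, 0.115, 0.0479]
eef_rot: [0.0, 0.032, 0.999, -0.001]
ft_force: [-0.2, 0.0, -1.1]
gripper_width: 0.201
t 49.12 arc 0.2509 of [0.    0.04  0.101 0.167 0.228 0.266] err mm 0.1 tipz 0.0336 F [-0.2  0.  -1.1] w 0.201
[-0.01, 0.24, -0.01] [-0.02, 0.49, -0.01] [-0.04, 0.74, -0.01] [-0.05, 0.99, -0.01] [-0.07, 1.24, -0.01] [-0.08, 1.49, -0.01] [-0.08, 1.54, -0.01] [-0.08, 1.54, -0.01] [-0.08, 1.54, -0.01] [-0.08, 1.54, -0.01] ang [-0.1  0.  -0. ]
```

```bash
python3 -m creep '{"linear":[[-0.01,0.24,0],[-0.02,0.49,0],[-0.04,0.74,0],[-0.05,0.99,0],[-0.07,1.24,0],[-0.08,1.49,0],[-0.08,1.65,0],[-0.08,1.65,0],[-0.08,1.65,0]],"angular":[[0,0,0],[0,0,0],[0,0,0],[0,0,0],[0,0,0],[0,0,0],[0,0,0],[0,0,0],[0,0,0]],"gripper":[0,0,0,0,0,0,0,0,0]}' 50
python3 -c "
from h import *
seam(1)"
python3 -m creep '{"linear":[[0,0,-0.5],[0,0,-1.2],[0,0,-2.2],[0,0,-4],[0,0,-6],[0,0,-8],[0,0,-10],[0,0,-10],[0,0,-10]],"angular":[[0,0,0],[0,0,0],[0,0,0],[0,0,0],[0,0,0],[0,0,0],[0,0,0],[0,0,0],[0,0,0]],"gripper":[0,0,0,0,0,0,0,0,0]}' 50
python3 - <<'E'
from h import *
st();go([.509,.3832,.148],np.radians(86.4));snap('scene','s13.png')
b=cv2.imread('pics/s13.png')[120:270,180:360];cv2.imwrite('pics/s13c.png',cv2.resize(cv2.convertScaleAbs(b,alpha=1.8,beta=10),None,fx=4,fy=4,interpolation=cv2.INTER_CUBIC))
E
```

```text
time: 50.25
tcp_pos: [0.5615, 0.1296, 0.0478]
eef_rot: [-0.0, 0.033, 0.999, -0.002]
ft_force: [-0.7, -5.2, -0.5]
gripper_width: 0.201
t 50.25 arc 0.2656 of [0.    0.04  0.101 0.167 0.228 0.266] err mm 0.1 tipz 0.0335 F [-0.7 -5.2 -0.5] w 0.201
[-0.02, 0.08, -0.02] ang [-0.2  0.  -0.1]
time: 51.38
tcp_pos: [0.5611, 0.1303, 0.1478]
eef_rot: [-0.0, 0.033, 0.999, -0.002]
ft_force: [-0.4, -0.2, -0.8]
gripper_width: 0.203
t 51.38 tcp [0.5611 0.1303 0.1478] F [-0.4 -0.2 -0.8] w 0.203 j7 1.35
x [-0.998  0.065  0.   ] y [ 0.065  0.998 -0.003] z [-0.    -0.003 -1.   ]
lin [ 6.84 24.89 -0.1 ] ang [-0.2 -0.  -0.1]
```

View pics/s13c.png

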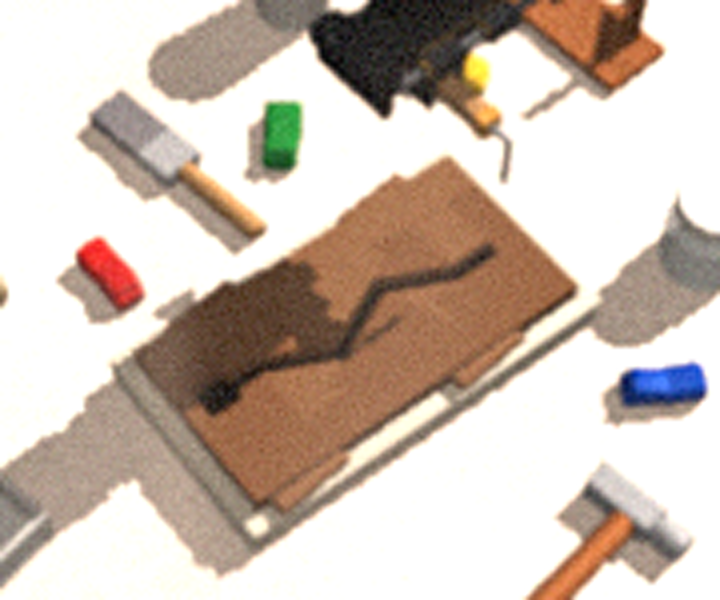

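Seam done to the end wall (light 5 N touch), pick still straight with tip at (505,178). Return to the rest.

```bash
python3 -m creep '{"linear":[[1,4,0],[2,8,0],[3.3,12,0],[4.5,16,0],[5.5,20,0],[6.5,24,0],[6.8,24.9,0],[6.8,24.9,0],[6.8,24.9,0]],"angular":[[0,0,0],[0,0,0],[0,0,0],[0,0,0],[0,0,0],[0,0,0],[0,0,0],[0,0,0],[0,0,0]],"gripper":[0,0,0,0,0,0,0,0,0]}' 50
python3 - <<'E'
from h import *
st();go([.509,.3832,.085],np.radians(86.4));go([.509,.3832,.039],np.radians(86.4))
E
```

```text
time: 52.55
tcp_pos: [0.51, 0.3807, 0.1461]
eef_rot: [-0.001, 0.034, 0.999, -0.003]
ft_force: [0.2, -0.3, -1.1]
gripper_width: 0.202
t 52.55 tcp [0.51   0.3807 0.1461] F [ 0.2 -0.3 -1.1] w 0.202 j7 0.93
x [-0.998  0.068  0.001] y [ 0.068  0.998 -0.005] z [-0.001 -0.005 -1.   ]
lin [0.11 0.27 6.11] ang [-0.3 -0.1 -0.3]
lin [ 0.1   0.3  10.71] ang [-0.3 -0.1 -0.3]
```

```bash
python3 -m creep '{"linear":[[0.1,0.25,1],[0.1,0.25,3],[0.1,0.25,5],[0.1,0.25,6.1],[0.1,0.25,6.1]],"angular":[[-0.3,0,-0.3],[-0.3,0,-0.3],[-0.3,0,-0.3],[-0.3,0,-0.3],[-0.3,0,-0.3]],"gripper":[0,0,0,0,0]}' 50
python3 - <<'E'
from h import *
st();go([.509,.3832,.039],np.radians(86.4))
E
```

```text
time: 53.18
tcp_pos: [0.5087, 0.3821, 0.0842]
eef_rot: [-0.001, 0.032, 0.999, -0.001]
ft_force: [-0.3, 0.0, -0.8]
gripper_width: 0.199
t 53.17 tcp [0.5087 0.3821 0.0842] F [-0.3  0.  -0.8] w 0.199 j7 0.95
x [-0.998  0.063  0.002] y [ 0.063  0.998 -0.002] z [-0.002 -0.001 -1.   ]
lin [-0.03  0.12  4.52] ang [-0.1 -0.1 -0. ]
```

```bash
python3 -m creep '{"linear":[[0,0.1,0.5],[0,0.1,1.2],[0,0.1,2],[0,0.1,2.7],[0,0.1,3.3],[0,0.1,3.9],[0,0.1,4.3],[0,0.1,4.5],[0,0.1,4.55],[0,0.1,4.55]],"angular":[[0,0,0],[0,0,0],[0,0,0],[0,0,0],[0,0,0],[0,0,0],[0,0,0],[0,0,0],[0,0,0],[0,0,0]],"gripper":[0,0,0,0,0,0,0,0,0,0]}' 50
python3 -c "
from h import *
st()"
```

```text
time: 54.42
tcp_pos: [0.5088, 0.3831, 0.0388]
eef_rot: [-0.001, 0.032, 0.999, -0.001]
ft_force: [0.0, -0.6, -1.2]
gripper_width: 0.202
t 54.42 tcp [0.5088 0.3831 0.0388] F [ 0.  -0.6 -1.2] w 0.202 j7 0.96
x [-0.998  0.063  0.002] y [ 0.063  0.998 -0.001] z [-0.002 -0.001 -1.   ]
```

```bash
python3 -m creep '{"linear":[[0,0,0.03],[0,0,0.03],[0,0,0.03],[0,0,0.03],[0,0,0.03],[0,0,0.03],[0,0,0.03],[0,0,0.03]],"angular":[[0,0,0],[0,0,0],[0,0,0],[0,0,0],[0,0,0],[0,0,0],[0,0,0],[0,0,0]],"gripper":[0.52,0.52,0.52,0.52,0.52,0.52,0.52,0.52]}' 25
python3 -m creep '{"linear":[[0,0,-2],[0,0,-5],[0,0,-9],[0,0,-13],[-3,-1,-16],[-7,-1.5,-16],[-7.8,-1.5,-16],[-7.8,-1.5,-16]],"angular":[[0,0,0],[0,0,0],[0,0,0],[0,0,0],[0,0,0],[0,0,0],[0,0,0],[0,0,0]],"gripper":[0.52,0.52,0.52,0.52,0.52,0.52,0.52,0.52]}'
python3 - <<'E'
from h import *
im,d,s=snap('wrist','w14.png');P=cloud('wrist',d,s)
m=((P[:,:,2]>.074)&(P[:,:,2]<.092)&(abs(P[:,:,1]-.377)<.08)&(P[:,:,0]>.4)&(P[:,:,0]<.62)).astype(np.uint8);m[228:]=0
k,l,t,c=cv2.connectedComponentsWithStats(m)
for i in range(1,k):
    if t[i,4]<20: continue
    vv,uu=np.nonzero(l==i);z=np.median(P[l==i][:,2]);q=onplane('wrist',np.c_[uu,vv],z,s)[:,:2]*1000;r=cv2.minAreaRect(q.astype(np.float32));print(t[i],z.round(4),np.round(r[0],1),np.round(r[1],1),round(r[2],1))
a,_,_=snap('top','t14.png')
o=np.hstack([cv2.imread('pics/t14.png'),cv2.resize(im[:,:,::-1],(288,384))]);cv2.imwrite('pics/f14.png',cv2.convertScaleAbs(o,alpha=1.5))
E
```

```text
time: 55.42
tcp_pos: [0.5088, 0.383, 0.0385]
eef_rot: [-0.001, 0.032, 0.999, -0.001]
ft_force: [-0.4, 0.3, -1.2]
gripper_width: 0.522
time: 56.42
tcp_pos: [0.5859, 0.3633, 0.1987]
eef_rot: [-0.001, 0.032, 0.999, -0.001]
ft_force: [-0.2, 0.4, -0.2]
gripper_width: 0.52
[ 264   30   20  152 2460] 0.0837 [510. 384.] [ 18.2 151.4] 86.3
[250  59   9  13 117] 0.0778 [463.5 367.4] [ 8.2 11.3] 86.3
[284  59  11  13 125] 0.0777 [465.8 403.2] [10.2 11.3] 86.3
[251 147   9  11  99] 0.0777 [552.6 362.4] [ 9.  11.2] 86.3
[283 147   9  11  99] 0.0778 [554.9 398.1] [ 9.  11.4] 87.8
```

View pics/f14.png

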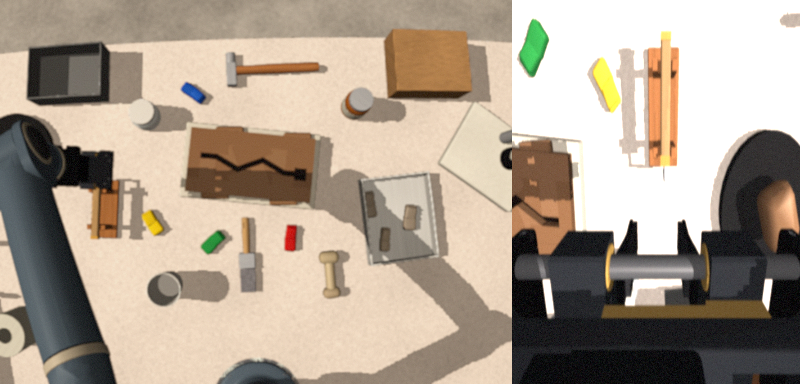

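Three flakes are in the tray at (370,205), (410,217) and (384,238). The slab is clear, the pick is back within about 1 mm, and nothing else has moved. Handing in.

```bash
python3 -c "
from workcell import robot
print(robot.hand_in())"
```

```text
the job is handed in; nothing more can be done
None
```

The job is handed in after about 56 s of robot time. All the flakes are in the spoil tray, the seam is raked from pocket to far end, and the pick is back in its rest.

- **Flakes:** Three were on the slab. The gripper read 29.7, 25.8 and 34 mm across them, so I took them as chip_a, chip_b and chip_c. No chip_d was on the slab. My first two tries at chip_a closed above it without touching, because the fingertips measured about 22 mm behind the reported TCP. I allowed for that from then on.
- **Seam:** I drew the tip along at 2 cm/s, about 12 mm down in the 16 mm groove. The path error was under 1 mm by calculation, because the wrist camera could not see the tip in the groove. Forces read about 1–2 N throughout, apart from a light 5 N touch on the end wall. I then lifted the pick straight out.
- **Last checks:** The pick lies within about 1 mm and 0.1° of where it started. In the last top view all three flakes are in the tray, the slab is clear and the bystanders and look-alikes look unmoved. I saw no flake knocked aside. No final check failed or disagreed.

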